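Press a shoe sole with the capstan collar

TASK

Take the loose bar from its wooden rest and use it in the holes of the yellow collar to turn the collar clockwise, moving the bar from hole to hole as the posts get in the way, until the pad presses the lasted shoe firmly (the bar clearly pushes back harder than when the collar ran free), without crushing it. Then draw the bar out and lay it back in both notches of its rest. Turn the collar with the bar only, do not lever on the posts or knock the other things about.

Things in the scene. Friction and masses are not known exactly. Their poses are not given: they have to be found in the camera images.
- hub (a point): On the axis of the yellow collar at the height of its hole axes, 248 mm above the work surface, on top of the green bench press. Fixed to the press: -x points out of the press front (roughly to the robot), z up. The press: base 300 x 270 mm; crosshead 100 x 250 mm, its top 28 mm below this point. A 26 mm spindle stands up to 52 mm above this point.
- posts: The four steel posts of the press, 24 mm thick, axes at x = +-20, y = +-100 mm in the hub frame, tops 14 mm above the hub point. A bar in a front hole can swing about 70 deg to either side of the hub's -x before it meets a post. Origin on the collar axis at the work surface, axes as the hub's.
- collar: Yellow ring nut, 96 mm across, 48 mm high. Six radial holes 60 deg apart, 12 mm wide, 13 mm high, 32 mm deep (ending 16 mm from the axis), each under a black mark on its top. Origin at hub (it never rises or sinks); its x axis runs along one hole, z up. Turning clockwise from above lowers the pad 10 mm per rad. Friction 0.9 N m (6.4 N at 140 mm from the axis) holds it where it is left.
- pad: Round steel pressing pad, 68 mm across, on a stiff spring at the spindle's lower end; origin at the centre of its underside, z up. It meets the shoe after 2.2 to 3.7 rad of collar (more than one swing); then its force grows by 300 N per rad. Each 10 N of it adds 0.7 N to the push on the bar at 140 mm from the axis. Firm is 25 to 110 N: aim for 3 to 4 N more push than in free running.
- shoe_front (a point): On the press base, at the middle of its front edge, 22 mm above the work surface; axes as the hub's. Behind it, under the pad, a black shoe with white sole (225 x 78 mm, toe to the front) stands loose on a plywood packing board, with a wooden block 64 x 50 mm in it, its top 112 mm above the board. The packing differs by up to 8 mm from job to job, so only feel tells when the pad is tight. Over 110 N crushes the shoe.
- bar_mid (a point): Middle of the loose steel bar: 240 mm long, 10 mm diameter, round-nosed alike at both ends, 0.15 kg, blue band 50 mm long about this point; x along the bar. It starts lying in the rest.
- bar_end_a (a point): One tip of the bar, 120 mm from its middle along its +x.
- bar_end_b (a point): The other tip of the bar, 120 mm from its middle along its -x.
- cradle (a point): Fixed wooden bar rest: this point is where the middle of the bar lies at rest, 42 mm above the work surface; x is along the lying bar. Two 14 mm thick V notches (90 deg, 48 mm wide at the mouth, mouth 17 mm above this point) at x = +-75 mm; between them the base plank's top is 30 mm below this point.
- glue_pot_mid (a point): Yellow glue pot, 76 mm across, 85 mm high, half-way up. Bystander.
- bottle_mid (a point): Green bottle, 60 mm across, 160 mm high, half-way up. Bystander.
- clog_mid (a point): Finished black clog with white sole, 225 x 78 mm, 68 mm high, half-way up. Bystander.
Mind the look-alikes: they are no part of the job. Of the things that look like the part that bears bar_mid, the smaller one is meant. What is shaped like the part that bears cradle but purple is not meant.

How it is judged:
By the outcome, as a careful person would: the job done as asked, in the order asked, and still so for the second after the job is handed in, with the robot touching nothing.
It also fails if it takes over 72 s, if anything falls off the work surface, if the arm or the gripper's body presses on something with over 40 N, if the wrist force passes 120 N, or if a joint passes its speed limit or range.

ROBOT

A 6-joint arm with a two-finger parallel gripper is mounted at the origin on the work surface. World frame = base frame: x ahead of the robot, y to its left, z up, the work surface at z = 0. Lengths are in m, angles in degrees, forces in N, time in s.
With the tool pointing down it reaches from about 0.35 to 0.875 m from the base axis. Payload 4.2 kg.
Tool frame: the origin (TCP) lies on the centre line of the jaws, within the pads' length; the fingertips stand 22 mm ahead of it and the grasp point (between the pads) lies 3 mm ahead of it (r.tcp_to_tips is the distance from the TCP to the fingertips, in m); z points along the fingers, y is the line along which they close (so a half turn about z gives the same grasp; the last joint's range is limited). The gripper opens to 87 mm and grips with 3 to 60 N. Pads are 19 mm wide; open, the fingers measure 117 mm over their backs; the gripper's body (75 mm by 190 mm) begins 51 mm behind the grasp point.
Start: joints at [-54.74, 22.042, 0.453, 0, -68.411, -14.817], TCP at [0.218, -0.586, 0.245] pointing down, gripper open.
Joint ranges: [-179.83, 179.83], [-69.29, 118.12], [-61.27, 80.66], [-181.25, 117.63], [-171.15, -9.14], [-177.46, 177.46]. Speed limits (degrees/s): [159.86, 159.86, 180, 180, 180, 180].

INTERFACE

Orientations are given as a 3x3 rotation matrix whose columns are the frame's x, y, z axes.
In Python, from station import r gives the robot as it stands.
- The arm moves only by the tool apply_moves, never from a script. Its argument "plan" is a list of rows, each an object with "grip": the opening, from 0 (shut) to 1 (fully open); "offset": the shift along the tool's x, y, z in cm, a list of three; "spin": the turn about the tool's z in rad. A call has 1 to 5 rows; each row is the pose to reach, as a shift and turn from the pose commanded when the call began, along the tool's axes at that moment; what a row does not reach only later rows make up. A row lasts 1/10 s, in which the tool goes at most 50 mm and 8.59 degrees, less where a joint would pass 70% of its speed; a pose out of reach is approached as far as the arm can. A call with a gripper value outside its range is refused whole. The fingers move at their own pace and stop on an object; the grip force is fixed at half the most. Time passes only in rows, so rows that repeat a pose let the fingers close. It gives the time, the measured TCP pose, the force, the opening and the grip force at its end, in the units of the state.
- r.sense(): the state, without advancing time (a new reading comes with each control period).
- r.capture(name): name is "side" or "top"; returns a dict with "img" (420x560x3 uint8, blue, green, red), "depth" (420x560 float32, m along the optical axis (not along the pixel's ray), 0 where there is no reading), "mtx" (3x3 intrinsics, pixels), "R" (3x3) and "t" (3): a world point X has camera coordinates R X + t. Camera axes: x right, y down, z forward; pixel columns grow to the right and rows downward; lengths in m; the calibration is good to about 2 mm. A picture is of the moment at which its call begins.
- r.finish_job(): hands the job in; it is judged then, once.
The state is a dict: "time_s": time; "joints": joint angles; "joint_velocities": joint speeds; "effort": joint torques, N m; "tcp_pos": TCP position; "ee_rot": TCP orientation; "wrist_force": force on the tool from outside, world axes, zero at the start; "moment": the same for the moment, N m; "gripper_width": opening from 0.0 (shut) to 1.0 (fully open); "gripper_force": force on a finger pad.
Only numpy, scipy, OpenCV 4.12 (cv2) and the standard library are available. Lean on these libraries where they do the work, as an engineer would, in place of code of your own. Each camera call takes 0.05 s, during which the arm holds its last target. There are 200 camera calls.

## Working session

There is one attempt and no reset: what is moved stays moved. The work goes in short steps, Python scripts to look and compute and a tool call to move; the robot and the scene stay as the last step left them, time stands still between calls to the robot, and variables do not carry over. Pictures are saved under pics/ and viewed, at most 10 in all, crops included, and the job is handed in when it is done.

Besides the shell and the picture viewer there is one more tool, called after ">>>" by a JSON object that holds its "method" and its "body", one argument or row to a line. apply_moves: Moves the arm, as the interface text tells. Its arguments: {"type":"object","properties":{"plan":{"type":"array"}},"required":["plan"]}

```bash
ls; mkdir -p pics; cat > h.py <<'E'
import numpy as np, cv2
from station import r
def cap(n):
    return r.capture(n)
def pt(c,u,v,z=None):
    """pixel -> world by depth, or on plane z"""
    K,R,t=c["mtx"],c["R"],c["t"]
    ray=np.linalg.inv(K)@[u,v,1.]
    if z is None:
        return R.T@(ray*c["depth"][int(round(v)),int(round(u))]-t)
    C=-R.T@t; d=R.T@ray
    return C+d*(z-C[2])/d[2]
def proj(c,X):
    p=c["mtx"]@(c["R"]@np.asarray(X,float)+c["t"]); return p[:2]/p[2]
E
python3 - <<'E'
from h import *
for n in("top","side"):
    c=cap(n); cv2.imwrite(f"pics/{n}0.png",c["img"]); np.savez(f"{n}0.npz",**c)
    print(n,-c["R"].T@c["t"],c["R"].round(2).tolist())
s=r.sense(); print(s["ee_rot"],s["tcp_pos"],s["gripper_width"])
E
```

```text
pics
top [ 0.29464348 -0.06946352  1.67639551] [[-0.0, -1.0, 0.0], [-0.99, 0.0, -0.14], [0.14, -0.0, -0.99]]
side [0.36432932 1.02559766 0.98877636] [[-0.99, -0.14, 0.01], [-0.09, 0.59, -0.8], [0.11, -0.8, -0.6]]
[[-9.37073487e-01 -3.49131271e-01 -7.96835051e-04]
 [-3.49132158e-01  9.37071799e-01  1.78343739e-03]
 [ 1.24037891e-04  1.94941264e-03 -9.99998092e-01]] [ 0.2181529  -0.58516814  0.24357655] 1.001488122843132
```

View pics/top0.png

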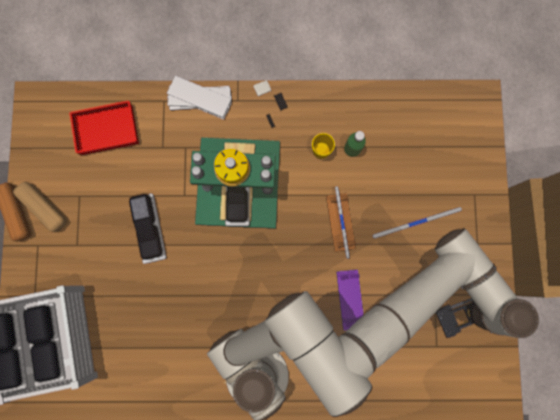

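View pics/side0.png

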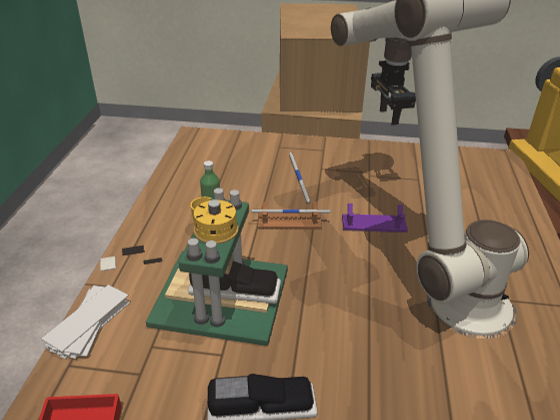

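The top view shows two bars. One lies in the brown rest with its blue band at about (341,222). A longer one lies on the table at (418,222) and is the look-alike. The rests are brown at (341,222) and purple, a decoy, at (350,297). The collar is at (231,166). The only other yellow thing is the glue pot at (322,145). I choose the bar in the brown rest and check it in a crop.

```bash
python3 - <<'E'
from h import *
c=dict(np.load("top0.npz")); s=dict(np.load("side0.npz"))
im=c["img"]
a=cv2.resize(im[130:270,180:300],None,fx=4,fy=4,interpolation=cv2.INTER_CUBIC)
b=cv2.resize(im[130:270,310:390],None,fx=4,fy=4,interpolation=cv2.INTER_CUBIC)
cv2.imwrite("pics/crop.png",np.hstack([a[:, :470],b]))
def comps(c,m,mn=8):
    n,l,st,ce=cv2.connectedComponentsWithStats(m.astype(np.uint8)*255)
    return [(st[i],ce[i],l==i) for i in range(1,n) if st[i][4]>=mn]
for nm,c in(("top",c),("side",s)):
    h=cv2.cvtColor(c["img"],cv2.COLOR_BGR2HSV)
    for st,ce,m in comps(c,(h[...,0]>105)&(h[...,0]<128)&(h[...,1]>120)): print(nm,"blue",st,ce,pt(c,*ce,.047), pt(c,*ce))
    for st,ce,m in comps(c,(h[...,0]>22)&(h[...,0]<33)&(h[...,1]>180)&(h[...,2]>120),30): print(nm,"yel",st,ce,pt(c,*ce,.272))
    if nm=="top":
        g=(h[...,1]<50)&(h[...,2]>100)
        for st,ce,m in comps(c,g,8):
            if 180<ce[0]<480 and 130<ce[1]<275:
                v,u=np.nonzero(m); print("grey",st,ce,pt(c,*ce,.262), "bar z", pt(c,*ce,.047))
        # bar pixels
        g=((h[...,1]<50)&(h[...,2]>100))|((h[...,0]>105)&(h[...,0]<128)&(h[...,1]>120))
        for st,ce,m in comps(c,g,60):
            if 310<ce[0]<480 and 170<ce[1]<275:
                v,u=np.nonzero(m); P=np.array([pt(c,x,y,.045) for x,y in zip(u,v)])[:,:2]
                mu=P.mean(0); d=np.linalg.svd(P-mu)[2][0] if len(P)<2000 else 0; q=(P-mu)@d
                print("bar",mu,d,np.degrees(np.arctan2(d[1],d[0])),q.min(),q.max(), mu+d*(q.min()+q.max())/2)
E
```

```text
top blue [340 215   4  14  26] [341.84615385 221.5       ] [ 0.49451136 -0.27916752  0.047     ] [ 0.49448937 -0.27914445  0.04717929]
top blue [409 219  18   7  42] [417.5 222. ] [ 0.49220519 -0.52608682  0.047     ] [ 0.4965733  -0.5361828   0.01097391]
top yel [312 133  23  23 261] [322.44827586 146.06130268] [ 0.68534278 -0.19888138  0.272     ]
top yel [214 149  34  33 745] [230.77583893 165.26979866] [0.6295557 0.0638271 0.272    ]
grey [355 131   9  10  76] [359.07894737 135.60526316] [ 0.71906947 -0.30656373  0.262     ] bar z [ 0.78358578 -0.34260496  0.047     ]
grey [192 152  10  10  74] [196.45945946 156.67567568] [0.65754741 0.16396538 0.262     ] bar z [0.71271186 0.19944854 0.047     ]
grey [261 155  10  10  73] [265.61643836 159.75342466] [ 0.64794934 -0.03543293  0.262     ] bar z [ 0.7016548  -0.03025999  0.047     ]
grey [226 158   9  10  66] [229.93939394 162.62121212] [0.63974847 0.06726296 0.262     ] bar z [0.69220732 0.08804653 0.047     ]
grey [191 166  10  10  75] [195.57333333 170.10666667] [0.61798041 0.1657386  0.262     ] bar z [0.66713034 0.2014913  0.0
[... 774 characters left out ...]
4 -0.43653023  0.047     ]
grey [342 229   7  29  83] [345.37349398 243.34939759] [ 0.40612899 -0.26018313  0.262     ] bar z [ 0.42307573 -0.28917411  0.047     ]
bar [ 0.49252367 -0.27955759] [-0.99005201 -0.14070185] -171.91153845492235 -0.11817707129275788 0.11487406010764227 [ 0.49415874 -0.27932522]
bar [ 0.49116799 -0.52258095] [-0.29919447  0.95419215] 107.40922783496416 -0.15288000019901682 0.14939217429454194 [ 0.49168976 -0.52424498]
side blue [296 170   6  10  32] [298.03125 174.59375] [ 0.49375247 -0.47956739  0.047     ] [ 0.49813911 -0.53058318  0.01507961]
side blue [283 210  16   2  32] [290.5 210.5] [ 0.49474909 -0.27509697  0.047     ] [ 0.49516012 -0.27919622  0.04403191]
```

View pics/crop.png

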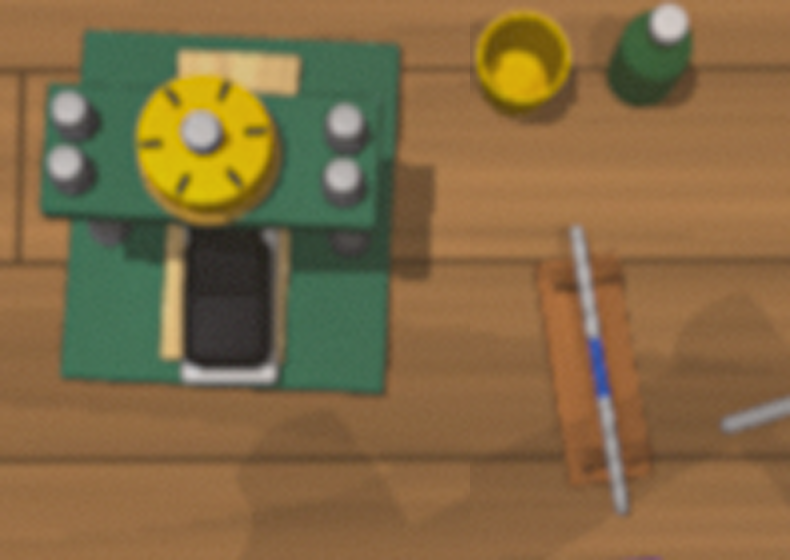

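The crop shows the short bar (233 mm measured) in the brown rest, and the collar with six marks, the two front ones at crop pixels (183,186) and (234,178). The loose bar measures about 302 mm, so it is the decoy. Next I measure the mark angles and start moving.

```bash
python3 - <<'E'
from h import *
c=dict(np.load("top0.npz")); im=c["img"]
h=cv2.cvtColor(im,cv2.COLOR_BGR2HSV)
print("spindle",pt(c,229.94,162.62,.300))
hub=np.array([.633,.065])
big=cv2.resize(im,None,fx=4,fy=4,interpolation=cv2.INTER_CUBIC)
g=big[...,2].astype(float)  # red: dark marks
n=720; ang=np.arange(n)*2*np.pi/n
def prof(hb):
    o=np.zeros(n)
    for rr in(.030,.033,.036,.039):
        P=[proj(c,[hb[0]+rr*np.cos(a),hb[1]+rr*np.sin(a),.272]) for a in ang]
        o+=[g[int(round((p[1]+.5)*4-.5)),int(round((p[0]+.5)*4-.5))] for p in P]
    return o/4
o=prof(hub)
ph=np.angle(np.sum((o.max()-o)**2*np.exp(6j*ang)))/6
print("fold phase deg",np.degrees(ph)%60)
lo=[i for i in range(n) if o[i]==min(o[(i+k)%n] for k in range(-40,41))]
print([(i/2,o[i].round()) for i in lo],np.median(o))
E
```

```text
spindle [0.63048014 0.06358792 0.3       ]
fold phase deg 37.127937437699444
[(36.5, np.float64(128.0)), (96.5, np.float64(128.0)), (157.0, np.float64(114.0)), (217.0, np.float64(118.0)), (277.5, np.float64(127.0)), (278.0, np.float64(127.0)), (337.0, np.float64(129.0)), (337.5, np.float64(129.0))] 215.75
```

>>> {"method": "apply_moves", "body": {
  "plan": [
    {"grip": 1, "offset": [0, 0, -1], "spin": -0.15},
    {"grip": 1, "offset": [0, 0, -1], "spin": -0.3},
    {"grip": 1, "offset": [0, 0, -1], "spin": -0.44},
    {"grip": 1, "offset": [0, 0, -1], "spin": -0.59},
    {"grip": 1, "offset": [0, 0, -1], "spin": -0.74}
  ]
}}

```text
time_s: 0.6
tcp_pos: [0.2182, -0.5853, 0.2539]
ee_rot: [[-0.451, -0.893, -0.0], [-0.893, 0.451, 0.001], [-0.001, 0.001, -1.0]]
wrist_force: [-0.2, -0.3, -0.9]
gripper_width: 1.001
gripper_force: 0.0
```

```bash
python3 -c "
from station import r
s=r.sense();print(s['joints'],s['tcp_pos'],s['ee_rot'])"
```

```text
[-5.47389932e+01  2.17070686e+01  1.30576186e+00 -1.90511999e-02
 -6.96717510e+01  2.79363405e+01] [ 0.21822103 -0.58530098  0.25389295] [[-4.51022352e-01 -8.92512524e-01 -4.81515003e-04]
 [-8.92512227e-01  4.51021543e-01  1.22114357e-03]
 [-8.72712293e-04  9.80521074e-04 -9.99999138e-01]]
```

```bash
cat >> h.py <<'E'
import json
def calls(p0,p1,n,arc=None):
    """pose=(x,y,z m, heading deg); linear (or arc about hub) in n rows -> printed calls"""
    p0,p1=np.array(p0,float),np.array(p1,float)
    def at(f):
        p=p0+(p1-p0)*f
        return p
    for k in range(0,n,5):
        b=at(k/n); a=np.radians(b[3]); rows=[]
        for i in range(k+1,min(k+5,n)+1):
            q=at(i/n); d=q-b
            rows.append([round(100*(d[0]*np.cos(a)+d[1]*np.sin(a)),2),round(100*(d[0]*np.sin(a)-d[1]*np.cos(a)),2),round(-100*d[2],2),round(-np.radians(d[3]),3)])
        print(rows)
E
python3 -c "
from h import *
calls((.2182,-.5855,.2549,-116.8),(.494,-.279,.16,8.1),20)"
```

```text
[[np.float64(-1.99), np.float64(-0.54), np.float64(0.47), np.float64(-0.109)], [np.float64(-3.98), np.float64(-1.08), np.float64(0.95), np.float64(-0.218)], [np.float64(-5.97), np.float64(-1.62), np.float64(1.42), np.float64(-0.327)], [np.float64(-7.96), np.float64(-2.16), np.float64(1.9), np.float64(-0.436)], [np.float64(-9.95), np.float64(-2.7), np.float64(2.37), np.float64(-0.545)]]
[[np.float64(-1.42), np.float64(-1.49), np.float64(0.47), np.float64(-0.109)], [np.float64(-2.84), np.float64(-2.99), np.float64(0.95), np.float64(-0.218)], [np.float64(-4.26), np.float64(-4.48), np.float64(1.42), np.float64(-0.327)], [np.float64(-5.69), np.float64(-5.97), np.float64(1.9), np.float64(-0.436)], [np.float64(-7.11), np.float64(-7.47), np.float64(2.37), np.float64(-0.545)]]
[[np.float64(-0.44), np.float64(-2.01), np.float64(0.47), np.float64(-0.109)], [np.float64(-0.88), np.float64(-4.03), np.float64(0.95), np.float64(-0.218)], [np.float64(-1.32), np.float64(-6.04), np.float64(1.42), np.float64(-0.327)], [np.float64(-1.77), np.float64(-8.06), np.float64(1.9), np.float64(-0.436)], [np.float64(-2.21), np.float64(-10.07), np.float64(2.37), np.float64(-0.545)]]
[[np.float64(0.67), np.float64(-1.95), np.float64(0.47), np.float64(-0.109)], [np.float64(1.33), np.float64(-3.9), np.float64(0.95), np.float64(-0.218)], [np.float64(2.0), np.float64(-5.85), np.float64(1.42), np.float64(-0.327)], [np.float64(2.67), np.float64(-7.8), np.float64(1.9), np.float64(-0.436)], [np.float64(3.33), np.float64(-9.75), np.float64(2.37), np.float64(-0.545)]]
```

>>> {"method": "apply_moves", "body": {
  "plan": [
    {"grip": 1, "offset": [-2, -0.5, 0.5], "spin": -0.11},
    {"grip": 1, "offset": [-4, -1.1, 0.9], "spin": -0.22},
    {"grip": 1, "offset": [-6, -1.6, 1.4], "spin": -0.33},
    {"grip": 1, "offset": [-8, -2.2, 1.9], "spin": -0.44},
    {"grip": 1, "offset": [-10, -2.7, 2.4], "spin": -0.545}
  ]
}}

```text
time_s: 1.1
tcp_pos: [0.2883, -0.5081, 0.2298]
ee_rot: [[0.075, -0.997, -0.001], [-0.997, -0.075, 0.001], [-0.001, 0.0, -1.0]]
wrist_force: [1.0, 0.4, 0.8]
gripper_width: 1.0
gripper_force: 0.0
```

>>> {"method": "apply_moves", "body": {
  "plan": [
    {"grip": 1, "offset": [-1.4, -1.5, 0.5], "spin": -0.11},
    {"grip": 1, "offset": [-2.8, -3, 0.9], "spin": -0.22},
    {"grip": 1, "offset": [-4.3, -4.5, 1.4], "spin": -0.33},
    {"grip": 1, "offset": [-5.7, -6, 1.9], "spin": -0.44},
    {"grip": 1, "offset": [-7.1, -7.5, 2.4], "spin": -0.545}
  ]
}}

```text
time_s: 1.6
tcp_pos: [0.358, -0.4319, 0.2059]
ee_rot: [[0.581, -0.814, -0.001], [-0.814, -0.581, 0.001], [-0.001, 0.0, -1.0]]
wrist_force: [1.0, -0.8, 1.0]
gripper_width: 1.004
gripper_force: 0.0
```

>>> {"method": "apply_moves", "body": {
  "plan": [
    {"grip": 1, "offset": [-0.4, -2, 0.5], "spin": -0.11},
    {"grip": 1, "offset": [-0.9, -4, 0.9], "spin": -0.22},
    {"grip": 1, "offset": [-1.3, -6, 1.4], "spin": -0.33},
    {"grip": 1, "offset": [-1.8, -8, 1.9], "spin": -0.44},
    {"grip": 1, "offset": [-2.2, -10.1, 2.4], "spin": -0.545}
  ]
}}

```text
time_s: 2.1
tcp_pos: [0.4276, -0.3556, 0.1819]
ee_rot: [[0.919, -0.395, -0.001], [-0.395, -0.919, 0.001], [-0.001, -0.0, -1.0]]
wrist_force: [0.8, 0.1, 0.2]
gripper_width: 1.002
gripper_force: 0.0
```

>>> {"method": "apply_moves", "body": {
  "plan": [
    {"grip": 1, "offset": [0.7, -1.9, 0.5], "spin": -0.11},
    {"grip": 1, "offset": [1.3, -3.9, 0.9], "spin": -0.22},
    {"grip": 1, "offset": [2, -5.8, 1.4], "spin": -0.33},
    {"grip": 1, "offset": [2.7, -7.8, 1.9], "spin": -0.44},
    {"grip": 1, "offset": [3.3, -9.8, 2.4], "spin": -0.545}
  ]
}}

```text
time_s: 2.6
tcp_pos: [0.4971, -0.279, 0.1579]
ee_rot: [[0.99, 0.139, -0.001], [0.139, -0.99, 0.0], [-0.001, -0.0, -1.0]]
wrist_force: [0.1, -0.4, -1.0]
gripper_width: 1.002
gripper_force: 0.0
```

```bash
cat >> h.py <<'E'
def st():
    s=r.sense(); R=s["ee_rot"]; R=np.array(R)
    print("t",s["time_s"],"p",np.round(s["tcp_pos"],4),"hd",np.degrees(np.arctan2(R[1,0],R[0,0])).round(2),"tilt",R[2,:2].round(4),"F",np.round(s["wrist_force"],1),"w",round(s["gripper_width"],3),"j",np.round(s["joints"],0))
def rel(tgt):
    "offset cm & spin from current measured pose to (x,y,z,heading)"
    s=r.sense(); R=np.array(s["ee_rot"]); d=np.array(tgt[:3])-s["tcp_pos"]
    h=np.degrees(np.arctan2(R[1,0],R[0,0])); dh=(tgt[3]-h+180)%360-180
    print("offset",(100*R.T@d).round(2),"spin",round(-np.radians(dh),3))
E
python3 -c "
from h import *
st(); rel((.4942,-.2793,.045,8.1))"
```

```text
t 2.6 p [ 0.4971 -0.279   0.1579] hd 7.99 tilt [-0.0008 -0.0005] F [ 0.1 -0.4 -1. ] w 1.002 j [-13.  21. -14.  -0. -55. 111.]
offset [-0.28 -0.   11.29] spin -0.002
```

>>> {"method": "apply_moves", "body": {
  "plan": [
    {"grip": 1, "offset": [-0.3, 0, 3], "spin": 0},
    {"grip": 1, "offset": [-0.3, 0, 6], "spin": 0},
    {"grip": 1, "offset": [-0.3, 0, 9], "spin": 0},
    {"grip": 1, "offset": [-0.3, 0, 11.1], "spin": 0},
    {"grip": 1, "offset": [-0.3, 0, 11.1], "spin": 0}
  ]
}}

```text
time_s: 3.1
tcp_pos: [0.4912, -0.2794, 0.0441]
ee_rot: [[0.991, 0.134, -0.008], [0.134, -0.991, 0.002], [-0.007, -0.003, -1.0]]
wrist_force: [0.0, 0.5, 0.3]
gripper_width: 0.997
gripper_force: 0.0
```

>>> {"method": "apply_moves", "body": {
  "plan": [
    {"grip": 0, "offset": [0, 0, 0], "spin": 0},
    {"grip": 0, "offset": [0, 0, 0], "spin": 0},
    {"grip": 0, "offset": [0, 0, 0], "spin": 0},
    {"grip": 0, "offset": [0, 0, 0], "spin": 0},
    {"grip": 0, "offset": [0, 0, 0], "spin": 0}
  ]
}}

```text
time_s: 3.6
tcp_pos: [0.4941, -0.2803, 0.0483]
ee_rot: [[0.991, 0.135, 0.001], [0.135, -0.991, -0.0], [0.001, 0.0, -1.0]]
wrist_force: [0.3, 0.1, 0.8]
gripper_width: 0.633
gripper_force: 0.0
```

>>> {"method": "apply_moves", "body": {
  "plan": [
    {"grip": 0, "offset": [0, 0, 0], "spin": 0},
    {"grip": 0, "offset": [0, 0, 0], "spin": 0},
    {"grip": 0, "offset": [0, 0, 0], "spin": 0}
  ]
}}

```text
time_s: 3.9
tcp_pos: [0.4938, -0.2802, 0.0476]
ee_rot: [[0.991, 0.135, -0.0], [0.135, -0.991, 0.0], [-0.0, -0.0, -1.0]]
wrist_force: [0.5, -0.3, -0.4]
gripper_width: 0.355
gripper_force: 0.0
```

```bash
python3 -c "
from h import *
st()"
```

```text
t 3.9 p [ 0.4938 -0.2802  0.0476] hd 7.74 tilt [-0. -0.] F [ 0.5 -0.3 -0.4] w 0.355 j [-13.  29. -21.  -0. -40. 111.]
```

>>> {"method": "apply_moves", "body": {
  "plan": [
    {"grip": 0, "offset": [0, 0, 0], "spin": 0},
    {"grip": 0, "offset": [0, 0, 0], "spin": 0},
    {"grip": 0, "offset": [0, 0, 0], "spin": 0},
    {"grip": 0, "offset": [0, 0, 0], "spin": 0},
    {"grip": 0, "offset": [0, 0, 0], "spin": 0}
  ]
}}

```text
time_s: 4.4
tcp_pos: [0.4936, -0.279, 0.0475]
ee_rot: [[0.991, 0.135, -0.001], [0.135, -0.991, 0.001], [-0.001, -0.002, -1.0]]
wrist_force: [-0.0, 5.6, 3.0]
gripper_width: 0.103
gripper_force: 30.0
```

>>> {"method": "apply_moves", "body": {
  "plan": [
    {"grip": 0, "offset": [0, 0, -1], "spin": 0},
    {"grip": 0, "offset": [0, 0, -4], "spin": 0},
    {"grip": 0, "offset": [0, 0, -8], "spin": 0},
    {"grip": 0, "offset": [0, 0, -12], "spin": 0},
    {"grip": 0, "offset": [0, 0, -15], "spin": 0}
  ]
}}

```text
time_s: 4.9
tcp_pos: [0.4942, -0.2807, 0.2009]
ee_rot: [[0.991, 0.135, 0.003], [0.135, -0.991, -0.001], [0.003, 0.002, -1.0]]
wrist_force: [1.4, -0.6, -1.0]
gripper_width: 0.104
gripper_force: 30.0
```

```bash
python3 -c "
from h import *
st(); rel((.4854,-.0466,.2536,37.1))"
```

```text
t 4.9 p [ 0.4942 -0.2807  0.2009] hd 7.75 tilt [0.0028 0.0019] F [ 1.4 -0.6 -1. ] w 0.104 j [-13.  18. -12.   0. -60. 111.]
offset [  2.3  -23.3   -5.31] spin -0.512
```

>>> {"method": "apply_moves", "body": {
  "plan": [
    {"grip": 0, "offset": [0.2, -2.5, -1.2], "spin": -0.05},
    {"grip": 0, "offset": [0.6, -6, -2.6], "spin": -0.14},
    {"grip": 0, "offset": [1, -10, -4], "spin": -0.23},
    {"grip": 0, "offset": [1.4, -14, -5.2], "spin": -0.32},
    {"grip": 0, "offset": [1.7, -17, -5.2], "spin": -0.4}
  ]
}}

```text
time_s: 5.4
tcp_pos: [0.4882, -0.1079, 0.2521]
ee_rot: [[0.858, 0.514, 0.005], [0.514, -0.858, -0.0], [0.004, 0.002, -1.0]]
wrist_force: [0.6, -0.1, -1.8]
gripper_width: 0.101
gripper_force: 30.0
```

>>> {"method": "apply_moves", "body": {
  "plan": [
    {"grip": 0, "offset": [0, 0, 0], "spin": 0},
    {"grip": 0, "offset": [0, 0, 0], "spin": 0}
  ]
}}

```text
time_s: 5.6
tcp_pos: [0.4875, -0.1091, 0.25]
ee_rot: [[0.86, 0.511, 0.0], [0.511, -0.86, -0.0], [0.0, 0.0, -1.0]]
wrist_force: [0.7, -1.2, -0.6]
gripper_width: 0.103
gripper_force: 30.0
```

```bash
python3 -c "
from h import *
st(); rel((.4854,-.0466,.2536,37.1))
c=cap('top');cv2.imwrite('pics/a.png',c['img'])"
```

```text
t 5.6 p [ 0.4875 -0.1091  0.25  ] hd 30.71 tilt [0.0003 0.0003] F [ 0.7 -1.2 -0.6] w 0.103 j [  6.  10. -16.   0. -64. 115.]
offset [ 3.01 -5.48 -0.36] spin -0.111
```

>>> {"method": "apply_moves", "body": {
  "plan": [
    {"grip": 0, "offset": [1, -1.8, -0.1], "spin": -0.04},
    {"grip": 0, "offset": [2, -3.6, -0.25], "spin": -0.075},
    {"grip": 0, "offset": [3, -5.5, -0.35], "spin": -0.111},
    {"grip": 0, "offset": [3, -5.5, -0.35], "spin": -0.111},
    {"grip": 0, "offset": [3, -5.5, -0.35], "spin": -0.111}
  ]
}}

```text
time_s: 6.15
tcp_pos: [0.4855, -0.0476, 0.2529]
ee_rot: [[0.799, 0.601, -0.001], [0.601, -0.799, -0.0], [-0.001, -0.0, -1.0]]
wrist_force: [0.4, -0.7, -2.2]
gripper_width: 0.104
gripper_force: 30.0
```

```bash
python3 - <<'E'
from h import *
st()
c=cap('top');s=cap('side'); np.savez("top1.npz",**c); np.savez("side1.npz",**s)
a=cv2.resize(c['img'][135:235,190:310],(480,400),interpolation=cv2.INTER_CUBIC)
b=cv2.resize(s['img'][160:260,170:250],(320,400),interpolation=cv2.INTER_CUBIC)
cv2.imwrite('pics/b.png',np.hstack([a,b]))
E
```

```text
t 6.15 p [ 0.4855 -0.0476  0.2529] hd 36.95 tilt [-0.0007 -0.    ] F [ 0.4 -0.7 -2.2] w 0.104 j [ 14.   8. -17.   0. -64. 113.]
```

View pics/b.png

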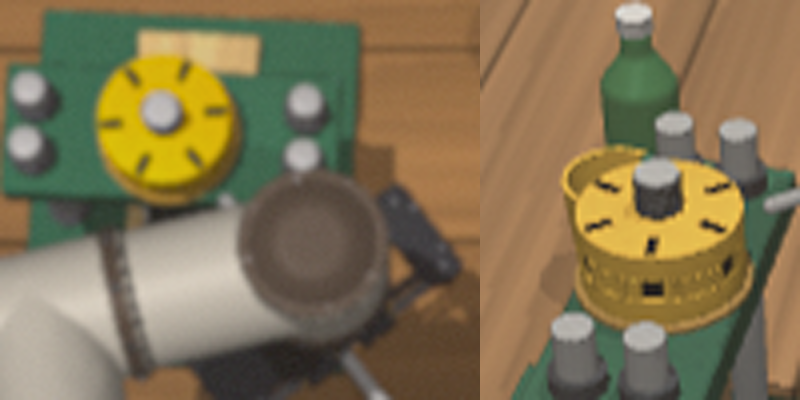

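The crop shows the bar tip at about (228,200) in the top part and (775,203) in the side part, with the hole openings at (652,288) and (728,265). Next I triangulate the spindle and posts and check the tip.

```bash
cat >> h.py <<'E'
def tri(c,p,s,q):
    P=[x["mtx"]@np.c_[x["R"],x["t"]] for x in(c,s)]
    X=cv2.triangulatePoints(P[0],P[1],np.array(p,float),np.array(q,float)).ravel(); return X[:3]/X[3]
E
python3 - <<'E'
from h import *
c=dict(np.load("top1.npz")); s=dict(np.load("side1.npz"))
def grey(x,box,th):
    h=cv2.cvtColor(x["img"],cv2.COLOR_BGR2HSV); m=np.zeros(h.shape[:2],np.uint8)
    u0,u1,v0,v1=box; g=(h[...,1]<60)&(h[...,2]>th); m[v0:v1,u0:u1]=g[v0:v1,u0:u1]
    n,l,st,ce=cv2.connectedComponentsWithStats(m); return [(st[i].tolist(),ce[i].round(2).tolist()) for i in range(1,n) if st[i][4]>10]
print("top",grey(c,(188,275,145,200),120))
print("side",grey(s,(185,260,180,255),120))
R=r.sense()["ee_rot"]
for d in (.12,-.12):
    X=np.array([.4855,-.0476,.2473])+d*np.array([.799,.601,0]); print("tip pred",X,proj(c,X),proj(s,X))
for X in([.633,.065,.3],[.6545,.163,.262],[.633,.065,.248]): print(X,proj(c,X),proj(s,X))
E
```

```text
top [([192, 152, 9, 9, 63], [196.3, 156.32]), ([262, 156, 8, 8, 57], [265.67, 159.56]), ([226, 158, 9, 9, 65], [229.78, 162.23]), ([191, 166, 9, 9, 61], [195.43, 170.0]), ([261, 170, 9, 10, 63], [265.03, 173.46]), ([221, 184, 30, 16, 304], [237.11, 193.95]), ([192, 195, 24, 5, 73], [205.95, 197.64])]
side [([214, 188, 9, 6, 47], [218.06, 190.45]), ([230, 190, 9, 6, 45], [233.96, 192.27]), ([208, 199, 12, 8, 67], [213.54, 202.54]), ([241, 204, 19, 9, 68], [250.06, 207.97]), ([188, 238, 11, 8, 68], [192.71, 241.25]), ([206, 240, 11, 8, 64], [210.62, 243.64])]
tip pred [0.58138 0.02452 0.2473 ] [244.99099471 183.50524867] [240.89023507 211.95825716]
tip pred [ 0.38962 -0.11972  0.2473 ] [295.3601645  249.69846342] [326.63690093 185.29105691]
[0.633, 0.065, 0.3] [229.44531595 161.74303065] [214.01283906 201.39432079]
[0.6545, 0.163, 0.262] [196.77384151 157.7056024 ] [194.75677008 241.04525625]
[0.633, 0.065, 0.248] [231.148355   166.03572106] [215.40613074 220.00953403]
```

```bash
python3 - <<'E'
from h import *
c=dict(np.load("top1.npz")); s=dict(np.load("side1.npz"))
sp=tri(c,(229.78,162.23),s,(213.54,202.54)); print("spindle",sp)
P=np.array([tri(c,a,s,b) for a,b in (((196.3,156.32),(192.71,241.25)),((195.43,170.0),(210.62,243.64)),((265.67,159.56),(218.06,190.45)),((265.03,173.46),(233.96,192.27)))])
print(P.round(4)); print(P.mean(0)); dy=P[0]+P[1]-P[2]-P[3]; dx=P[0]+P[2]-P[1]-P[3]; print(np.degrees(np.arctan2(-dy[0],dy[1])),np.degrees(np.arctan2(dx[1],dx[0])))
# bar in side image: axis line through bright pixels right of 240
h=cv2.cvtColor(s["img"],cv2.COLOR_BGR2HSV)
for u in range(236,262,2): 
    col=s["img"][195:225,u].mean(1); print(u,col.round().astype(int).tolist())
h=cv2.cvtColor(c["img"],cv2.COLOR_BGR2HSV)
print(c["img"][178:190,238:254].mean(2).astype(int))
E
```

```text
spindle [0.6335528  0.06452178 0.29624242]
[[ 0.6586  0.1644  0.2621]
 [ 0.6187  0.1662  0.2617]
 [ 0.6488 -0.0356  0.2615]
 [ 0.6086 -0.0337  0.2613]]
[0.63367155 0.06535559 0.26164954]
-2.855237949995217 -2.6287473662412255
236 [104, 103, 103, 104, 105, 106, 105, 106, 107, 101, 81, 61, 54, 55, 60, 72, 79, 77, 75, 76, 79, 78, 79, 77, 78, 76, 78, 77, 74, 73]
238 [90, 89, 92, 96, 96, 95, 97, 97, 95, 83, 66, 50, 53, 52, 67, 79, 85, 83, 82, 83, 83, 83, 82, 81, 81, 81, 83, 82, 82, 81]
240 [128, 129, 130, 132, 120, 95, 88, 82, 79, 65, 50, 51, 52, 65, 80, 90, 90, 83, 82, 83, 83, 82, 82, 83, 82, 81, 76, 73, 70, 61]
242 [132, 133, 135, 135, 136, 137, 121, 93, 93, 95, 94, 91, 84, 83, 131, 170, 157, 123, 90, 81, 81, 79, 74, 68, 56, 49, 49, 49, 48, 48]
244 [132, 131, 130, 130, 131, 131, 124, 104, 91, 88, 83, 84, 79, 119, 159, 159, 138, 103, 72, 62, 52, 50, 50, 47, 50, 51, 56, 69, 99, 129]
246 [128, 129, 128, 128, 127, 128, 119, 106, 96, 87, 82, 77, 93, 141, 163, 147, 117, 74, 45, 49, 51, 57, 69, 99, 127, 138, 136, 133, 132, 132]
248 [127, 129, 130, 129, 132, 133, 135, 125, 99, 79, 67, 56, 123, 
[... 1106 characters left out ...]
  66  73  79  82  83  83  80]
 [ 70  67  67  67  69  67  66  63  63  73  76  81  80  80  82  81]
 [ 66  67  69  67  70  64  67  62  69  78  79  81  79  81  81  81]
 [ 68  74  74  72  68  68  72  79  81  87  80  80  79  82  80  80]
 [ 73  79  81  75  73  73  85 102 112 102  89  80  77  81  81  81]
 [ 74  78  77  75  72  73 100 127 139 129 100  83  77  81  83  86]
 [ 59  62  63  59  63  69  94 133 147 141 119  94  88  89  91  93]
 [ 47  47  49  48  53  63  89 115 135 136 126 111 102  96  98  99]
 [ 49  57  68  70  78  85 101 116 128 132 132 126 114 100  96  96]
 [ 76  90 102 107 113 117 126 131 136 141 139 133 114  99  93  91]
 [114 123 129 135 134 137 140 144 148 148 147 134 112  96  90  84]]
```

```bash
python3 - <<'E'
from h import *
s=dict(np.load("side1.npz")); c=dict(np.load("top1.npz"))
hub=np.array([.6337,.0654,.248])
for a in (97.1,157.1):
    u=np.array([np.cos(np.radians(a)),np.sin(np.radians(a)),0])
    for e in (0,.0065,-.0065): print(a,e,proj(s,hub+.048*u+[0,0,e]).round(2))
g=s["img"].mean(2).astype(int)
print(g[222:240,204:222]); print(g[216:236,224:240])
E
```

```text
97.1 0 [212.79 233.03]
97.1 0.0065 [212.61 230.72]
97.1 -0.0065 [212.98 235.32]
157.1 0 [232.34 226.72]
157.1 0.0065 [232.22 224.43]
157.1 -0.0065 [232.46 229.  ]
[[165 166 164 165 165 167 165 104  32  60 142 168 167 167 167 167 167 166]
 [141 152 155 164 164 166 163  99  96 105 159 168 165 166 163 162 154 146]
 [ 99 112 121 138 138 141 142 124 126 128 145 148 141 141 134 131 117 100]
 [100 100 100 100  98 100 103 106 109 106  92 101 100  99  98 101 100 100]
 [100  99 100 101 103 102 103 104 104 105 103 103 102 101 101 102 101 101]
 [101  99  99 101 102 102 102 103 103 104 103 103 101 101 100 100  99 101]
 [ 98 106  99 100 100 100 102 102 102 102 103 103 101  99  98  99  98  97]
 [ 92 110 100 104 115 104 106  94 105 104 101  96 107  97 102  93 103 106]
 [ 91 103  91 105 120 105  90  67  84  84  80  74 107  96  98  85  98 106]
 [ 96  96  86  99 100  99  64  32  33  32  33  52 103  99  86  87  90  97]
 [ 96  94  90  99 102  99  72  34  35  35  33  47 104 101  93  91  93  97]
 [106 100  89 102 100  98  73  30  31  30  32  47 103  99  95  94  92  96]
 [108  97  99 113 105 106 104 109 109
[... 1054 characters left out ...]
  75  87  84  73  76  92  70]
 [ 95  96  95  94  93 107  64  31  39  75  92  79  76 104  95  65]
 [ 98  98  93 110  89 110  76  32  59  93  93  77  79 126  83  53]
 [117 100  93 111  90  87  85  49  91  99  86  77  80 124  78  48]
 [118  94  93  88  92  92  87  86 100  86  85  78  97 124  71  48]
 [ 95  94  94  93  86  94  97 103  91  87  82  81 122 123  60  48]
 [ 96  94  93  97 113  90 100  96  93  85  81  81 128 112  48  47]
 [ 96 107 102 102 120  91  95  94  88  82  81 103 119  78  48  48]
 [115 113 107 104  96  97  93  92  84  87 107 126  97  54  47  48]
 [120 101 100  99  97  94  90  89  83 111 126 108  70  50  48  52]
 [100 100  98  97  97  94  93 100 103 125 111  71  51  48  47  56]]
```

The geometry agrees: the predicted hole centre (212.8,233.0) matches the observed one at (212.6,232.8). The bar sits about 1 mm high, so I lower it 1 mm and insert in small steps.

>>> {"method": "apply_moves", "body": {
  "plan": [
    {"grip": 0, "offset": [0.5, -0.08, 0.1], "spin": -0.002},
    {"grip": 0, "offset": [1, -0.08, 0.1], "spin": -0.002},
    {"grip": 0, "offset": [1.5, -0.08, 0.1], "spin": -0.002},
    {"grip": 0, "offset": [1.9, -0.08, 0.1], "spin": -0.002},
    {"grip": 0, "offset": [2.3, -0.08, 0.1], "spin": -0.002}
  ]
}}

```text
time_s: 6.75
tcp_pos: [0.5038, -0.0321, 0.252]
ee_rot: [[0.797, 0.604, -0.0], [0.604, -0.797, -0.0], [-0.0, -0.0, -1.0]]
wrist_force: [-0.1, 0.2, -1.2]
gripper_width: 0.102
gripper_force: 30.0
```

```bash
python3 - <<'E'
from h import *
st()
c=cap('top');s=cap('side')
a=cv2.resize(c['img'][135:210,195:285],(480,400),interpolation=cv2.INTER_CUBIC)
b=cv2.resize(s['img'][180:255,200:260],(320,400),interpolation=cv2.INTER_CUBIC)
cv2.imwrite('pics/c.png',np.hstack([a,b]))
E
```

```text
t 6.75 p [ 0.5038 -0.0321  0.252 ] hd 37.14 tilt [-0.0001 -0.0001] F [-0.1  0.2 -1.2] w 0.102 j [ 15.  10. -15.  -0. -65. 112.]
```

View pics/c.png

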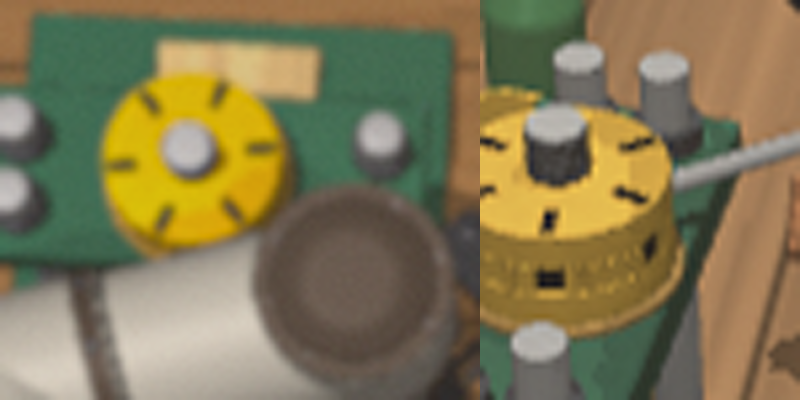

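The crop shows the bar meeting the collar edge at (677,183) with no contact force. I continue inserting.

>>> {"method": "apply_moves", "body": {
  "plan": [
    {"grip": 0, "offset": [0.4, 0, 0], "spin": 0},
    {"grip": 0, "offset": [0.8, 0, 0], "spin": 0},
    {"grip": 0, "offset": [1.2, 0, 0], "spin": 0},
    {"grip": 0, "offset": [1.6, 0, 0], "spin": 0},
    {"grip": 0, "offset": [2.1, 0, 0], "spin": 0}
  ]
}}

```text
time_s: 7.35
tcp_pos: [0.5204, -0.0194, 0.2521]
ee_rot: [[0.797, 0.604, 0.0], [0.604, -0.797, 0.0], [0.0, -0.0, -1.0]]
wrist_force: [0.4, 0.6, -1.7]
gripper_width: 0.101
gripper_force: 30.0
```

```bash
cat >> h.py <<'E'
HUB=np.array([.6337,.0654])
def arc(h0,h1,n,rr,x0=None,y0=0):
    "rows turning inward heading h0->h1 about HUB at radius rr; call-relative"
    for k in range(0,n,5):
        b=h0+(h1-h0)*k/n; rows=[]
        for i in range(k+1,min(k+5,n)+1):
            q=np.radians((h1-h0)*i/n-(h1-h0)*k/n)   # CCW heading change
            # hub at +rr on tool x; position = hub - rr*dir(q); tool y = -ccw normal
            rows.append([round(100*rr*(1-np.cos(q)),2),round(100*rr*np.sin(q),2),round(-q,3)])
        print([list(map(float,x)) for x in rows])
def pol():
    s=r.sense(); R=np.array(s["ee_rot"]); h=np.degrees(np.arctan2(R[1,0],R[0,0])); d=HUB-np.array(s["tcp_pos"][:2]); a=np.degrees(np.arctan2(d[1],d[0]))
    u=d/np.linalg.norm(d); t=np.array([-u[1],u[0]]); F=np.array(s["wrist_force"])[:2]
    print("r",np.linalg.norm(d).round(4),"ang",a.round(2),"hd",h.round(2),"Frad",(F@u).round(1),"Ftan",(F@t).round(1),"Fz",round(s["wrist_force"][2],1),"M",np.round(s["moment"],2))
E
python3 - <<'E'
from h import *
st();pol();arc(37.1,-65,30,.1395)
E
```

```text
t 7.35 p [ 0.5204 -0.0194  0.2521] hd 37.14 tilt [ 0. -0.] F [ 0.4  0.6 -1.7] w 0.101 j [ 16.  12. -13.  -0. -65. 111.]
r 0.1416 ang 36.82 hd 37.14 Frad 0.7 Ftan 0.2 Fz -1.7 M [-0.16  0.11 -0.04]
[[0.02, -0.83, 0.059], [0.1, -1.65, 0.119], [0.22, -2.47, 0.178], [0.39, -3.28, 0.238], [0.61, -4.08, 0.297]]
[[0.02, -0.83, 0.059], [0.1, -1.65, 0.119], [0.22, -2.47, 0.178], [0.39, -3.28, 0.238], [0.61, -4.08, 0.297]]
[[0.02, -0.83, 0.059], [0.1, -1.65, 0.119], [0.22, -2.47, 0.178], [0.39, -3.28, 0.238], [0.61, -4.08, 0.297]]
[[0.02, -0.83, 0.059], [0.1, -1.65, 0.119], [0.22, -2.47, 0.178], [0.39, -3.28, 0.238], [0.61, -4.08, 0.297]]
[[0.02, -0.83, 0.059], [0.1, -1.65, 0.119], [0.22, -2.47, 0.178], [0.39, -3.28, 0.238], [0.61, -4.08, 0.297]]
[[0.02, -0.83, 0.059], [0.1, -1.65, 0.119], [0.22, -2.47, 0.178], [0.39, -3.28, 0.238], [0.61, -4.08, 0.297]]
```

>>> {"method": "apply_moves", "body": {
  "plan": [
    {"grip": 0, "offset": [0.02, -0.84, 0], "spin": 0.06},
    {"grip": 0, "offset": [0.1, -1.68, 0], "spin": 0.12},
    {"grip": 0, "offset": [0.22, -2.51, 0], "spin": 0.18},
    {"grip": 0, "offset": [0.4, -3.34, 0], "spin": 0.24},
    {"grip": 0, "offset": [0.63, -4.18, 0], "spin": 0.3}
  ]
}}

```text
time_s: 7.85
tcp_pos: [0.5014, 0.0165, 0.2528]
ee_rot: [[0.941, 0.338, 0.003], [0.338, -0.941, -0.003], [0.002, 0.004, -1.0]]
wrist_force: [4.7, -6.3, -2.6]
gripper_width: 0.1
gripper_force: 30.4
```

```bash
python3 - <<'E'
from h import *
st();pol()
E
```

```text
t 7.85 p [0.5014 0.0165 0.2528] hd 19.75 tilt [0.0022 0.0036] F [ 4.7 -6.3 -2.6] w 0.1 j [ 21.  10. -16.   0. -64.  89.]
r 0.1411 ang 20.3 hd 19.75 Frad 2.2 Ftan -7.6 Fz -2.6 M [-2.06 -1.17 -0.31]
```

>>> {"method": "apply_moves", "body": {
  "plan": [
    {"grip": 0, "offset": [0.02, -0.84, 0], "spin": 0.06},
    {"grip": 0, "offset": [0.1, -1.68, 0], "spin": 0.12},
    {"grip": 0, "offset": [0.22, -2.51, 0], "spin": 0.18},
    {"grip": 0, "offset": [0.4, -3.34, 0], "spin": 0.24},
    {"grip": 0, "offset": [0.63, -4.18, 0], "spin": 0.3}
  ]
}}

```text
time_s: 8.35
tcp_pos: [0.4927, 0.0576, 0.2527]
ee_rot: [[0.999, 0.044, 0.002], [0.044, -0.999, -0.003], [0.002, 0.003, -1.0]]
wrist_force: [4.6, -7.3, -2.0]
gripper_width: 0.099
gripper_force: 30.4
```

>>> {"method": "apply_moves", "body": {
  "plan": [
    {"grip": 0, "offset": [0.02, -0.84, 0], "spin": 0.06},
    {"grip": 0, "offset": [0.1, -1.68, 0], "spin": 0.12},
    {"grip": 0, "offset": [0.22, -2.51, 0], "spin": 0.18},
    {"grip": 0, "offset": [0.4, -3.34, 0], "spin": 0.24},
    {"grip": 0, "offset": [0.63, -4.18, 0], "spin": 0.3}
  ]
}}

```text
time_s: 8.85
tcp_pos: [0.4966, 0.0991, 0.2524]
ee_rot: [[0.967, -0.253, 0.001], [-0.253, -0.967, -0.004], [0.002, 0.004, -1.0]]
wrist_force: [4.2, -9.1, -1.4]
gripper_width: 0.102
gripper_force: 30.4
```

```bash
python3 - <<'E'
from h import *
st();pol()
E
```

```text
t 8.85 p [0.4966 0.0991 0.2524] hd -14.65 tilt [0.0016 0.0042] F [ 4.2 -9.1 -1.4] w 0.102 j [ 30.  10. -15.   0. -65.  45.]
r 0.1412 ang -13.81 hd -14.65 Frad 6.3 Ftan -7.8 Fz -1.4 M [-2.67 -1.02 -0.35]
```

>>> {"method": "apply_moves", "body": {
  "plan": [
    {"grip": 0, "offset": [0.02, -0.84, 0], "spin": 0.06},
    {"grip": 0, "offset": [0.1, -1.68, 0], "spin": 0.12},
    {"grip": 0, "offset": [0.22, -2.51, 0], "spin": 0.18},
    {"grip": 0, "offset": [0.4, -3.34, 0], "spin": 0.24},
    {"grip": 0, "offset": [0.63, -4.18, 0], "spin": 0.3}
  ]
}}

```text
time_s: 9.35
tcp_pos: [0.5123, 0.1373, 0.252]
ee_rot: [[0.849, -0.528, -0.002], [-0.528, -0.849, -0.006], [0.001, 0.006, -1.0]]
wrist_force: [2.3, -9.8, -1.5]
gripper_width: 0.1
gripper_force: 30.3
```

>>> {"method": "apply_moves", "body": {
  "plan": [
    {"grip": 0, "offset": [0.02, -0.84, 0], "spin": 0.06},
    {"grip": 0, "offset": [0.1, -1.68, 0], "spin": 0.12},
    {"grip": 0, "offset": [0.22, -2.51, 0], "spin": 0.18},
    {"grip": 0, "offset": [0.4, -3.34, 0], "spin": 0.24},
    {"grip": 0, "offset": [0.63, -4.18, 0], "spin": 0.3}
  ]
}}

```text
time_s: 9.85
tcp_pos: [0.5385, 0.169, 0.2514]
ee_rot: [[0.655, -0.755, -0.006], [-0.755, -0.655, -0.007], [0.002, 0.009, -1.0]]
wrist_force: [-2.0, -10.6, -1.1]
gripper_width: 0.101
gripper_force: 30.2
```

>>> {"method": "apply_moves", "body": {
  "plan": [
    {"grip": 0, "offset": [0.02, -0.84, 0], "spin": 0.06},
    {"grip": 0, "offset": [0.1, -1.68, 0], "spin": 0.12},
    {"grip": 0, "offset": [0.22, -2.51, 0], "spin": 0.18},
    {"grip": 0, "offset": [0.4, -3.34, 0], "spin": 0.24},
    {"grip": 0, "offset": [0.63, -4.18, 0], "spin": 0.3}
  ]
}}

```text
time_s: 10.35
tcp_pos: [0.5731, 0.192, 0.251]
ee_rot: [[0.403, -0.915, -0.008], [-0.915, -0.403, -0.007], [0.003, 0.01, -1.0]]
wrist_force: [-4.2, -6.8, -0.6]
gripper_width: 0.104
gripper_force: 30.2
```

```bash
python3 - <<'E'
from h import *
st();pol()
E
```

```text
t 10.35 p [0.5731 0.192  0.251 ] hd -66.25 tilt [0.0029 0.0101] F [-4.2 -6.8 -0.6] w 0.104 j [ 34.  20.  -2.   0. -69. -10.]
r 0.1404 ang -64.44 hd -66.25 Frad 4.4 Ftan -6.8 Fz -0.6 M [-2.13  1.38 -0.25]
```

>>> {"method": "apply_moves", "body": {
  "plan": [
    {"grip": 0, "offset": [0, 0.1, 0], "spin": 0},
    {"grip": 0, "offset": [0, 0.2, 0], "spin": -0.01},
    {"grip": 0, "offset": [0, 0.2, 0], "spin": -0.01}
  ]
}}

```text
time_s: 10.65
tcp_pos: [0.5721, 0.1917, 0.2513]
ee_rot: [[0.414, -0.91, -0.005], [-0.91, -0.414, -0.005], [0.003, 0.007, -1.0]]
wrist_force: [-2.0, -6.7, -2.0]
gripper_width: 0.1
gripper_force: 30.2
```

```bash
python3 - <<'E'
from h import *
st();pol()
E
```

```text
t 10.65 p [0.5721 0.1917 0.2513] hd -65.51 tilt [0.0027 0.0071] F [-2.  -6.7 -2. ] w 0.1 j [ 34.  20.  -2.   0. -69.  -9.]
r 0.1405 ang -63.98 hd -65.51 Frad 5.2 Ftan -4.7 Fz -2.0 M [-1.7   0.64 -0.2 ]
```

>>> {"method": "apply_moves", "body": {
  "plan": [
    {"grip": 0, "offset": [0, 0.15, 0], "spin": 0},
    {"grip": 0, "offset": [-0.3, 0.25, 0], "spin": 0},
    {"grip": 0, "offset": [-0.6, 0.25, 0], "spin": 0},
    {"grip": 0, "offset": [-1, 0.25, 0], "spin": 0},
    {"grip": 0, "offset": [-1.5, 0.25, 0], "spin": 0}
  ]
}}

```text
time_s: 11.15
tcp_pos: [0.5645, 0.207, 0.2518]
ee_rot: [[0.416, -0.91, -0.001], [-0.91, -0.416, -0.0], [-0.0, 0.001, -1.0]]
wrist_force: [-1.4, -2.0, -1.3]
gripper_width: 0.102
gripper_force: 30.2
```

```bash
python3 - <<'E'
from h import *
st();pol()
E
```

```text
t 11.15 p [0.5645 0.207  0.2518] hd -65.45 tilt [-0.0001  0.0011] F [-1.4 -2.  -1.3] w 0.102 j [ 36.  19.  -2.  -0. -68. -11.]
r 0.1576 ang -63.96 hd -65.45 Frad 1.2 Ftan -2.2 Fz -1.3 M [-0.59  0.52 -0.19]
```

>>> {"method": "apply_moves", "body": {
  "plan": [
    {"grip": 0, "offset": [-0.7, 0, 0], "spin": 0},
    {"grip": 0, "offset": [-1.4, 0, 0], "spin": 0},
    {"grip": 0, "offset": [-2.1, 0, 0], "spin": 0},
    {"grip": 0, "offset": [-3, 0, 0], "spin": 0},
    {"grip": 0, "offset": [-3, 0, 0], "spin": 0}
  ]
}}

```text
time_s: 11.65
tcp_pos: [0.5521, 0.2355, 0.2522]
ee_rot: [[0.418, -0.909, 0.001], [-0.909, -0.418, 0.001], [-0.0, -0.001, -1.0]]
wrist_force: [0.3, -0.0, -1.5]
gripper_width: 0.096
gripper_force: 30.0
```

```bash
python3 - <<'E'
from h import *
st();pol()
c=cap('top');s=cap('side'); np.savez("top2.npz",**c); np.savez("side2.npz",**s)
a=cv2.resize(c['img'][135:235,170:290],(480,400),interpolation=cv2.INTER_CUBIC)
b=cv2.resize(s['img'][170:270,180:260],(320,400),interpolation=cv2.INTER_CUBIC)
cv2.imwrite('pics/d.png',np.hstack([a,b]))
E
```

```text
t 11.65 p [0.5521 0.2355 0.2522] hd -65.31 tilt [-0.0004 -0.0009] F [ 0.3 -0.  -1.5] w 0.096 j [ 39.  19.  -3.  -0. -68. -14.]
r 0.1887 ang -64.38 hd -65.31 Frad 0.2 Ftan 0.3 Fz -1.5 M [-0.03  0.18 -0.  ]
```

View pics/d.png

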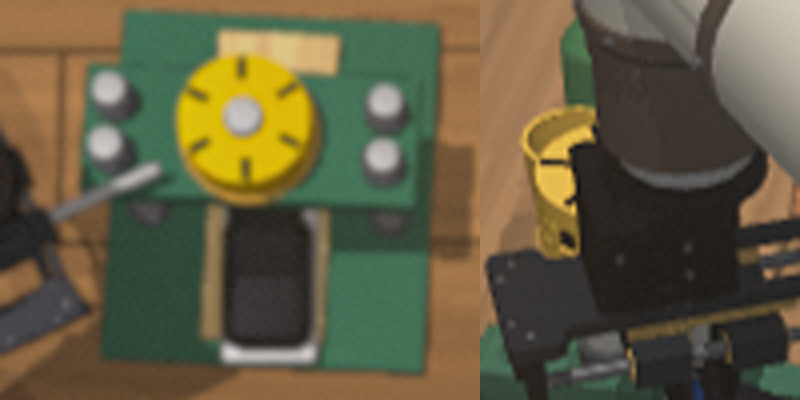

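The crop shows the bar out of the collar with its tip at (158,170). The front mark is now at (247,165), nearly straight ahead.

```bash
cat >> h.py <<'E'
def phase(c,hub=HUB):
    big=cv2.resize(c["img"],None,fx=4,fy=4,interpolation=cv2.INTER_CUBIC)[...,2].astype(float)
    n=720; ang=np.arange(n)*2*np.pi/n; o=np.zeros(n)
    for rr in(.028,.031,.034,.037):
        for i,a in enumerate(ang):
            p=proj(c,[hub[0]+rr*np.cos(a),hub[1]+rr*np.sin(a),.272]); o[i]+=big[int(round((p[1]+.5)*4-.5)),int(round((p[0]+.5)*4-.5))]/4
    lo=[i/2 for i in range(n) if o[i]==min(o[(i+k)%n] for k in range(-40,41)) and o[i]<160]
    return np.degrees(np.angle(np.sum(np.clip(190-o,0,None)*np.exp(6j*ang))))/6%60,lo
E
python3 - <<'E'
from h import *
c=dict(np.load("top2.npz"))
print(phase(c),phase(dict(np.load("top1.npz"))))
p=np.array([.5521,.2355,.2467]); u=np.array([np.cos(np.radians(-65.3)),np.sin(np.radians(-65.3)),0])
for d in(.12,.09,.06): print(d,proj(c,p+d*u))
print(c["img"][172:188,194:214].mean(2).astype(int))
E
```

```text
(np.float64(2.9843504312993328), [2.0, 2.5, 62.5, 123.5, 183.5, 184.0, 185.0, 242.5, 302.5]) (np.float64(37.192931960185106), [37.0, 97.0, 158.5, 159.0, 217.5, 275.5, 335.5])
0.12 [209.86884922 176.56469027]
0.09 [200.38345202 180.83374926]
0.06 [190.87505981 185.11315753]
[[196 200 201 191 177 140  96  66  56  61  69  84  87  88  86  86  89  88
   86  88]
 [175 187 186 175 147 110  82  67  56  56  69  81  88  87  88  88  85  88
   87  87]
 [135 147 147 133 108  86  71  64  57  52  66  82  87  89  89  88  87  86
   85  85]
 [ 97 101  99  94  82  73  62  60  55  57  72  91 104 111 114 107  92  87
   89  89]
 [ 83  85  83  83  77  68  62  58  59  76 101 123 143 152 149 129 100  87
   87  88]
 [ 82  80  82  83  76  69  64  76  92 118 140 160 172 176 165 135 102  84
   82  84]
 [ 83  82  79  79  74  82  97 117 141 158 172 176 171 164 145 116  84  73
   74  75]
 [ 82  87  82  88 100 123 145 161 174 176 172 160 144 123 105  82  65  61
   65  73]
 [ 79  90  93 111 132 154 172 175 171 160 140 123 101  82  68  61  60  58
   69  76]
 [ 84  97 104 117 135 148 155 148 136 119  99  80  68  59  59  63  69  75
   80  85]
 [ 99 108 114 115 116 115 112 101  89  77  66  56  56  57  64  72  79  84
   86  89]
 [113 114 108 102  89  81  70  62  58  52  51  51  54  59  65  73  76  79
   77  78]
 [109 103  93  78  66  57  52  46  48  52  52  54  56  57  62  60  63  62
   63  62]
 [ 97  89  79  66  55  52  51  53  53  59  62  60  59  62  61  58  56  53
   52  50]
 [ 87  84  78  69  56  57  57  55  59  65  70  73  73  73  68  67  61  54
   49  54]
 [ 84  85  78  68  59  57  58  59  58  61  69  75  78  75  77  73  63  58
   55  56]]
```

>>> {"method": "apply_moves", "body": {
  "plan": [
    {"grip": 0, "offset": [0.12, 2.11, 0], "spin": -0.112},
    {"grip": 0, "offset": [0.47, 4.2, 0], "spin": -0.224},
    {"grip": 0, "offset": [1.06, 6.23, 0], "spin": -0.336},
    {"grip": 0, "offset": [1.86, 8.19, 0], "spin": -0.448},
    {"grip": 0, "offset": [2.88, 10.04, 0], "spin": -0.56}
  ]
}}

```text
time_s: 12.25
tcp_pos: [0.4725, 0.1654, 0.2522]
ee_rot: [[0.838, -0.546, 0.0], [-0.546, -0.838, 0.0], [0.0, -0.0, -1.0]]
wrist_force: [-0.2, -0.3, -0.9]
gripper_width: 0.104
gripper_force: 30.0
```

>>> {"method": "apply_moves", "body": {
  "plan": [
    {"grip": 0, "offset": [0.12, 2.11, 0], "spin": -0.112},
    {"grip": 0, "offset": [0.47, 4.2, 0], "spin": -0.224},
    {"grip": 0, "offset": [1.06, 6.23, 0], "spin": -0.336},
    {"grip": 0, "offset": [1.86, 8.19, 0], "spin": -0.448},
    {"grip": 0, "offset": [2.88, 10.04, 0], "spin": -0.56}
  ]
}}

```text
time_s: 12.75
tcp_pos: [0.4416, 0.0653, 0.2524]
ee_rot: [[1.0, -0.017, 0.001], [-0.017, -1.0, 0.0], [0.001, -0.0, -1.0]]
wrist_force: [0.2, -0.4, -1.9]
gripper_width: 0.105
gripper_force: 30.0
```

>>> {"method": "apply_moves", "body": {
  "plan": [
    {"grip": 0, "offset": [0.12, 2.11, 0], "spin": -0.112},
    {"grip": 0, "offset": [0.47, 4.2, 0], "spin": -0.224},
    {"grip": 0, "offset": [1.06, 6.23, 0], "spin": -0.336},
    {"grip": 0, "offset": [1.86, 8.19, 0], "spin": -0.448},
    {"grip": 0, "offset": [2.88, 10.04, 0], "spin": -0.56}
  ]
}}

```text
time_s: 13.25
tcp_pos: [0.4686, -0.0358, 0.2525]
ee_rot: [[0.856, 0.516, 0.001], [0.516, -0.856, 0.0], [0.001, 0.0, -1.0]]
wrist_force: [0.0, 0.7, -1.5]
gripper_width: 0.1
gripper_force: 30.0
```

```bash
python3 - <<'E'
from h import *
st();pol()
a=np.radians(63+180); rel((HUB[0]+.186*np.cos(a),HUB[1]+.186*np.sin(a),.252,63.))
E
```

```text
t 13.25 p [ 0.4686 -0.0358  0.2525] hd 31.08 tilt [0.0009 0.0003] F [ 0.   0.7 -1.5] w 0.1 j [ 16.   6. -20.   0. -64. 106.]
r 0.1936 ang 31.52 hd 31.08 Frad 0.4 Ftan 0.5 Fz -1.5 M [-0.08  0.12  0.05]
offset [3.57 9.69 0.05] spin -0.557
```

>>> {"method": "apply_moves", "body": {
  "plan": [
    {"grip": 0, "offset": [0.3, 2.1, 0.05], "spin": -0.112},
    {"grip": 0, "offset": [0.8, 4.1, 0.05], "spin": -0.224},
    {"grip": 0, "offset": [1.5, 6.1, 0.05], "spin": -0.335},
    {"grip": 0, "offset": [2.4, 8, 0.05], "spin": -0.447},
    {"grip": 0, "offset": [3.57, 9.69, 0.05], "spin": -0.557}
  ]
}}

```text
time_s: 13.75
tcp_pos: [0.5495, -0.1007, 0.2517]
ee_rot: [[0.455, 0.891, 0.0], [0.891, -0.455, -0.0], [0.0, 0.0, -1.0]]
wrist_force: [0.5, -0.3, -2.1]
gripper_width: 0.1
gripper_force: 30.0
```

>>> {"method": "apply_moves", "body": {
  "plan": [
    {"grip": 0, "offset": [0, 0, 0], "spin": 0},
    {"grip": 0, "offset": [0, 0, 0], "spin": 0}
  ]
}}

```text
time_s: 13.95
tcp_pos: [0.5486, -0.0999, 0.2511]
ee_rot: [[0.46, 0.888, -0.001], [0.888, -0.46, 0.0], [-0.0, -0.001, -1.0]]
wrist_force: [0.5, 0.0, -0.6]
gripper_width: 0.103
gripper_force: 30.0
```

```bash
python3 - <<'E'
from h import *
st();pol()
c=cap('top'); s=cap('side'); print(phase(c))
a=np.radians(63+180); rel((HUB[0]+.165*np.cos(a),HUB[1]+.165*np.sin(a),.252,63.))
p=r.sense()['tcp_pos']; R=np.array(r.sense()['ee_rot']); 
for d in(.12,.11,.09,.07):
    X=np.array(p)+d*R[:,0]-[0,0,.0056]; print(d,proj(c,X),proj(s,X))
np.savez("top3.npz",**c); np.savez("side3.npz",**s)
a=cv2.resize(c['img'][135:210,210:300],(480,400),interpolation=cv2.INTER_CUBIC)
b=cv2.resize(s['img'][160:260,190:270],(320,400),interpolation=cv2.INTER_CUBIC)
cv2.imwrite('pics/e.png',np.hstack([a,b]))
E
```

```text
t 13.95 p [ 0.5486 -0.0999  0.2511] hd 62.62 tilt [-0.0004 -0.001 ] F [ 0.5  0.  -0.6] w 0.103 j [  6.  15.  -9.  -0. -66. 146.]
r 0.1859 ang 62.77 hd 62.62 Frad 0.2 Ftan -0.4 Fz -0.6 M [-0.15  0.05  0.01]
(np.float64(58.00115980707048), [2.0, 2.5, 62.5, 87.5, 293.0])
offset [ 2.07  0.12 -0.04] spin -0.005
0.12 [251.04848657 176.16495137] [233.22881965 207.37586309]
0.11 [254.10632578 177.70784861] [235.86265237 205.40413331]
0.09 [260.22975331 180.79755307] [241.05043483 201.52047545]
0.07 [266.36353484 183.89248186] [246.13437171 197.71455808]
```

View pics/e.png

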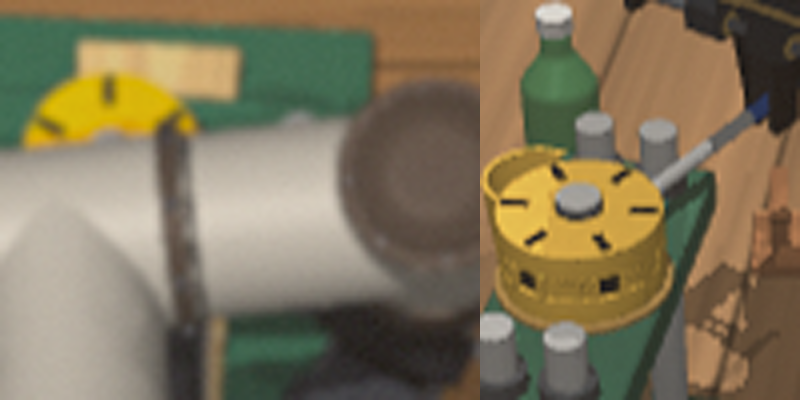

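The crop shows the bar tip at about (655,190), in line with the right-hand hole and matching the prediction. I insert.

>>> {"method": "apply_moves", "body": {
  "plan": [
    {"grip": 0, "offset": [0.5, 0.1, -0.05], "spin": -0.005},
    {"grip": 0, "offset": [1, 0.1, -0.05], "spin": -0.005},
    {"grip": 0, "offset": [1.5, 0.1, -0.05], "spin": -0.005},
    {"grip": 0, "offset": [1.9, 0.1, -0.05], "spin": -0.005},
    {"grip": 0, "offset": [2.3, 0.1, -0.05], "spin": -0.005}
  ]
}}

```text
time_s: 14.55
tcp_pos: [0.5605, -0.079, 0.2521]
ee_rot: [[0.453, 0.892, 0.0], [0.892, -0.453, 0.0], [0.0, 0.0, -1.0]]
wrist_force: [0.4, -0.5, -2.1]
gripper_width: 0.099
gripper_force: 30.0
```

```bash
python3 - <<'E'
from h import *
st();pol()
E
```

```text
t 14.55 p [ 0.5605 -0.079   0.2521] hd 63.06 tilt [0.0001 0.0001] F [ 0.4 -0.5 -2.1] w 0.099 j [  8.  16.  -7.  -0. -67. 145.]
r 0.1619 ang 63.12 hd 63.06 Frad -0.2 Ftan -0.6 Fz -2.1 M [-0.15  0.    0.  ]
```

Tip at r = 42 mm with no force, so it is in the hole. I continue.

>>> {"method": "apply_moves", "body": {
  "plan": [
    {"grip": 0, "offset": [0.4, 0, 0], "spin": 0},
    {"grip": 0, "offset": [0.8, 0, 0], "spin": 0},
    {"grip": 0, "offset": [1.2, 0, 0], "spin": 0},
    {"grip": 0, "offset": [1.7, 0, 0], "spin": 0},
    {"grip": 0, "offset": [2.2, 0, 0], "spin": 0}
  ]
}}

```text
time_s: 15.05
tcp_pos: [0.5704, -0.0596, 0.252]
ee_rot: [[0.453, 0.891, -0.0], [0.891, -0.453, -0.0], [-0.0, -0.0, -1.0]]
wrist_force: [-0.2, 0.7, -0.9]
gripper_width: 0.098
gripper_force: 30.0
```

>>> {"method": "apply_moves", "body": {
  "plan": [
    {"grip": 0, "offset": [0.02, -0.84, 0], "spin": 0.06},
    {"grip": 0, "offset": [0.1, -1.68, 0], "spin": 0.12},
    {"grip": 0, "offset": [0.22, -2.5, 0], "spin": 0.18},
    {"grip": 0, "offset": [0.4, -3.33, 0], "spin": 0.24},
    {"grip": 0, "offset": [0.62, -4.14, 0], "spin": 0.3}
  ]
}}

```text
time_s: 15.55
tcp_pos: [0.5379, -0.0365, 0.2529]
ee_rot: [[0.699, 0.715, 0.005], [0.715, -0.699, -0.002], [0.002, 0.005, -1.0]]
wrist_force: [4.4, -5.6, -2.4]
gripper_width: 0.1
gripper_force: 30.2
```

```bash
python3 - <<'E'
from h import *
st();pol()
E
```

```text
t 15.55 p [ 0.5379 -0.0365  0.2529] hd 45.66 tilt [0.0017 0.0048] F [ 4.4 -5.6 -2.4] w 0.1 j [ 13.  13. -11.   0. -65. 122.]
r 0.1399 ang 46.78 hd 45.66 Frad -1.1 Ftan -7.1 Fz -2.4 M [-1.7  -1.18 -0.16]
```

>>> {"method": "apply_moves", "body": {
  "plan": [
    {"grip": 0, "offset": [0.02, -0.84, 0], "spin": 0.06},
    {"grip": 0, "offset": [0.1, -1.68, 0], "spin": 0.12},
    {"grip": 0, "offset": [0.22, -2.5, 0], "spin": 0.18},
    {"grip": 0, "offset": [0.4, -3.33, 0], "spin": 0.24},
    {"grip": 0, "offset": [0.62, -4.14, 0], "spin": 0.3}
  ]
}}

```text
time_s: 16.05
tcp_pos: [0.5117, -0.0035, 0.2527]
ee_rot: [[0.879, 0.476, 0.002], [0.476, -0.879, -0.003], [0.001, 0.003, -1.0]]
wrist_force: [3.5, -6.1, -1.8]
gripper_width: 0.102
gripper_force: 30.2
```

```bash
cat >> h.py <<'E'
def feel():
    s=r.sense(); d=HUB-np.array(s["tcp_pos"][:2]); u=d/np.linalg.norm(d); M=np.array(s["moment"])[:2]; t=np.array([-u[1],u[0]])
    print("Mrad",(M@u).round(3),"Mtan",(M@t).round(3),"effort",np.round(s["effort"],2).tolist())
E
python3 - <<'E'
from h import *
st();pol();feel()
E
```

```text
t 16.05 p [ 0.5117 -0.0035  0.2527] hd 28.45 tilt [0.0007 0.0035] F [ 3.5 -6.1 -1.8] w 0.102 j [ 18.  11. -15.   0. -65. 100.]
r 0.1401 ang 29.45 hd 28.45 Frad 0.0 Ftan -7.0 Fz -1.8 M [-2.   -0.85 -0.2 ]
Mrad -2.156 Mtan 0.246 effort [2.78, -29.22, 18.84, 2.47, -0.24, 0.73]
```

>>> {"method": "apply_moves", "body": {
  "plan": [
    {"grip": 0, "offset": [0.02, -0.7, 0], "spin": 0.05},
    {"grip": 0, "offset": [0.07, -1.4, 0], "spin": 0.1},
    {"grip": 0, "offset": [0.16, -2.1, 0], "spin": 0.15}
  ]
}}

```text
time_s: 16.35
tcp_pos: [0.5027, 0.0156, 0.2525]
ee_rot: [[0.94, 0.34, 0.001], [0.34, -0.94, -0.003], [0.0, 0.003, -1.0]]
wrist_force: [3.1, -6.5, -1.8]
gripper_width: 0.1
gripper_force: 30.2
```

```bash
python3 - <<'E'
from h import *
pol();feel()
E
```

```text
r 0.1402 ang 20.83 hd 19.88 Frad 0.6 Ftan -7.2 Fz -1.8 M [-2.12 -0.63 -0.26]
Mrad -2.206 Mtan 0.164 effort [3.11, -28.33, 19.16, 2.48, 0.08, 0.67]
```

>>> {"method": "apply_moves", "body": {
  "plan": [
    {"grip": 0, "offset": [0.02, -0.7, 0], "spin": 0.05},
    {"grip": 0, "offset": [0.07, -1.4, 0], "spin": 0.1}
  ]
}}

```text
time_s: 16.55
tcp_pos: [0.4983, 0.0288, 0.2524]
ee_rot: [[0.97, 0.244, 0.001], [0.244, -0.97, -0.003], [-0.0, 0.003, -1.0]]
wrist_force: [2.0, -7.2, -3.1]
gripper_width: 0.1
gripper_force: 30.3
```

```bash
python3 - <<'E'
from h import *
pol();feel()
E
```

```text
r 0.1402 ang 15.11 hd 14.14 Frad 0.1 Ftan -7.5 Fz -3.1 M [-2.1  -0.57 -0.28]
Mrad -2.18 Mtan -0.001 effort [3.19, -27.93, 19.32, 2.51, 0.23, 0.67]
```

>>> {"method": "apply_moves", "body": {
  "plan": [
    {"grip": 0, "offset": [0.02, -0.7, 0], "spin": 0.05},
    {"grip": 0, "offset": [0.07, -1.4, 0], "spin": 0.1}
  ]
}}

```text
time_s: 16.75
tcp_pos: [0.4953, 0.0425, 0.2523]
ee_rot: [[0.989, 0.146, -0.0], [0.146, -0.989, -0.003], [-0.001, 0.003, -1.0]]
wrist_force: [1.5, -7.5, -2.0]
gripper_width: 0.103
gripper_force: 30.3
```

```bash
python3 - <<'E'
from h import *
pol();feel()
E
```

```text
r 0.1402 ang 9.4 hd 8.41 Frad 0.2 Ftan -7.6 Fz -2.0 M [-2.17 -0.43 -0.26]
Mrad -2.213 Mtan -0.072 effort [3.28, -27.7, 19.5, 2.55, 0.39, 0.67]
```

>>> {"method": "apply_moves", "body": {
  "plan": [
    {"grip": 0, "offset": [0.02, -0.7, 0], "spin": 0.05},
    {"grip": 0, "offset": [0.07, -1.4, 0], "spin": 0.1}
  ]
}}

```text
time_s: 16.95
tcp_pos: [0.4937, 0.0563, 0.2523]
ee_rot: [[0.999, 0.047, -0.001], [0.047, -0.999, -0.004], [-0.001, 0.004, -1.0]]
wrist_force: [2.1, -8.2, -1.9]
gripper_width: 0.101
gripper_force: 30.3
```

```bash
python3 - <<'E'
from h import *
pol();feel()
E
```

```text
r 0.1403 ang 3.71 hd 2.68 Frad 1.6 Ftan -8.4 Fz -1.9 M [-2.2  -0.39 -0.29]
Mrad -2.222 Mtan -0.248 effort [3.38, -27.65, 19.68, 2.6, 0.55, 0.67]
```

>>> {"method": "apply_moves", "body": {
  "plan": [
    {"grip": 0, "offset": [0.03, -0.84, 0], "spin": 0.06},
    {"grip": 0, "offset": [0.1, -1.68, 0], "spin": 0.12}
  ]
}}

```text
time_s: 17.15
tcp_pos: [0.4936, 0.073, 0.2521]
ee_rot: [[0.997, -0.074, -0.001], [-0.074, -0.997, -0.004], [-0.001, 0.004, -1.0]]
wrist_force: [1.9, -8.0, -1.6]
gripper_width: 0.108
gripper_force: 30.3
```

```bash
python3 - <<'E'
from h import *
pol();feel()
E
```

```text
r 0.1403 ang -3.11 hd -4.23 Frad 2.3 Ftan -7.9 Fz -1.6 M [-2.34 -0.31 -0.28]
Mrad -2.315 Mtan -0.436 effort [3.41, -27.85, 19.91, 2.65, 0.75, 0.75]
```

>>> {"method": "apply_moves", "body": {
  "plan": [
    {"grip": 0, "offset": [0.03, -0.84, 0], "spin": 0.06},
    {"grip": 0, "offset": [0.1, -1.68, 0], "spin": 0.12}
  ]
}}

```text
time_s: 17.35
tcp_pos: [0.4955, 0.0891, 0.2521]
ee_rot: [[0.981, -0.192, -0.003], [-0.193, -0.981, -0.006], [-0.001, 0.006, -1.0]]
wrist_force: [0.9, -10.0, -1.0]
gripper_width: 0.103
gripper_force: 30.3
```

```bash
python3 - <<'E'
from h import *
pol();feel()
E
```

```text
r 0.1402 ang -9.74 hd -11.1 Frad 2.6 Ftan -9.7 Fz -1.0 M [-2.86 -0.22 -0.29]
Mrad -2.778 Mtan -0.7 effort [4.7, -28.21, 20.51, 2.2, 1.17, 0.71]
```

>>> {"method": "apply_moves", "body": {
  "plan": [
    {"grip": 0, "offset": [0.01, -0.6, 0], "spin": 0.04},
    {"grip": 0, "offset": [0.04, -1.15, 0], "spin": 0.08}
  ]
}}

```text
time_s: 17.55
tcp_pos: [0.4977, 0.0996, 0.2519]
ee_rot: [[0.963, -0.27, -0.004], [-0.27, -0.963, -0.007], [-0.002, 0.008, -1.0]]
wrist_force: [-0.3, -11.7, -0.7]
gripper_width: 0.102
gripper_force: 30.3
```

```bash
python3 - <<'E'
from h import *
pol();feel()
E
```

```text
r 0.1402 ang -14.14 hd -15.64 Frad 2.6 Ftan -11.4 Fz -0.7 M [-3.34 -0.08 -0.2 ]
Mrad -3.221 Mtan -0.895 effort [5.71, -28.29, 21.03, 1.99, 1.53, 0.53]
```

>>> {"method": "apply_moves", "body": {
  "plan": [
    {"grip": 0, "offset": [0, 0, 0], "spin": 0}
  ]
}}

```text
time_s: 17.65
tcp_pos: [0.4978, 0.0999, 0.2518]
ee_rot: [[0.963, -0.268, -0.004], [-0.268, -0.963, -0.007], [-0.002, 0.007, -1.0]]
wrist_force: [0.2, -10.0, -2.1]
gripper_width: 0.104
gripper_force: 30.3
```

```bash
python3 - <<'E'
from h import *
pol();feel()
E
```

```text
r 0.1402 ang -14.26 hd -15.57 Frad 2.6 Ftan -9.6 Fz -2.1 M [-2.88  0.02 -0.22]
Mrad -2.8 Mtan -0.693 effort [5.39, -28.03, 20.89, 2.34, 1.36, 0.1]
```

The push is now about 3.5 N above free running (moment -3.22 against -2.2), so I stop turning. Next I relax the side load and draw the bar out.

>>> {"method": "apply_moves", "body": {
  "plan": [
    {"grip": 0, "offset": [0, 0.15, 0], "spin": 0},
    {"grip": 0, "offset": [0, 0.3, 0], "spin": -0.01},
    {"grip": 0, "offset": [0, 0.4, 0], "spin": -0.02},
    {"grip": 0, "offset": [0, 0.4, 0], "spin": -0.02}
  ]
}}

```text
time_s: 18.05
tcp_pos: [0.497, 0.0969, 0.252]
ee_rot: [[0.969, -0.248, -0.002], [-0.248, -0.969, -0.004], [-0.001, 0.004, -1.0]]
wrist_force: [0.3, -5.2, -0.8]
gripper_width: 0.1
gripper_force: 30.2
```

```bash
python3 - <<'E'
from h import *
pol();feel()
E
```

```text
r 0.1403 ang -12.98 hd -14.38 Frad 1.5 Ftan -5.0 Fz -0.8 M [-1.81  0.11 -0.18]
Mrad -1.794 Mtan -0.297 effort [3.12, -28.25, 20.15, 3.16, 0.92, 0.22]
```

>>> {"method": "apply_moves", "body": {
  "plan": [
    {"grip": 0, "offset": [0, 0.15, 0], "spin": 0},
    {"grip": 0, "offset": [0, 0.3, 0], "spin": 0},
    {"grip": 0, "offset": [-0.5, 0.35, 0], "spin": 0},
    {"grip": 0, "offset": [-1, 0.35, 0], "spin": 0},
    {"grip": 0, "offset": [-1.4, 0.35, 0], "spin": 0}
  ]
}}

```text
time_s: 18.55
tcp_pos: [0.4832, 0.0992, 0.2522]
ee_rot: [[0.969, -0.248, 0.001], [-0.248, -0.969, 0.001], [0.0, -0.001, -1.0]]
wrist_force: [0.4, -0.9, -1.3]
gripper_width: 0.104
gripper_force: 30.1
```

```bash
python3 - <<'E'
from h import *
st();pol();feel()
E
```

```text
t 18.55 p [0.4832 0.0992 0.2522] hd -14.33 tilt [ 0.0003 -0.001 ] F [ 0.4 -0.9 -1.3] w 0.104 j [ 30.   9. -17.  -0. -64.  45.]
r 0.1543 ang -12.66 hd -14.33 Frad 0.6 Ftan -0.7 Fz -1.3 M [-0.49 -0.01 -0.17]
Mrad -0.475 Mtan -0.113 effort [0.51, -26.88, 19.23, 4.02, 0.2, 0.17]
```

>>> {"method": "apply_moves", "body": {
  "plan": [
    {"grip": 0, "offset": [-1, 0, 0], "spin": 0},
    {"grip": 0, "offset": [-2, 0, 0], "spin": 0},
    {"grip": 0, "offset": [-3.5, 0, 0], "spin": 0},
    {"grip": 0, "offset": [-5, 0, 0], "spin": 0},
    {"grip": 0, "offset": [-5, 0, -2], "spin": 0}
  ]
}}

```text
time_s: 19.05
tcp_pos: [0.4306, 0.1109, 0.27]
ee_rot: [[0.969, -0.246, -0.006], [-0.246, -0.969, -0.002], [-0.006, 0.004, -1.0]]
wrist_force: [0.9, -0.2, -0.7]
gripper_width: 0.101
gripper_force: 30.0
```

```bash
python3 - <<'E'
from h import *
st();rel((.44,-.2,.28,7.75))
print(phase(cap('top')))
E
```

```text
t 19.05 p [0.4306 0.1109 0.27  ] hd -14.24 tilt [-0.0057  0.0036] F [ 0.9 -0.2 -0.7] w 0.101 j [ 35.   3. -21.  -0. -67.  40.]
offset [ 8.55 29.91 -0.95] spin -0.384
(np.float64(54.345926248783066), [54.5, 114.0, 115.5, 175.0, 175.5, 235.5, 293.0, 353.5])
```

>>> {"method": "apply_moves", "body": {
  "plan": [
    {"grip": 0, "offset": [0.6, 2, -0.5], "spin": 0},
    {"grip": 0, "offset": [1.5, 5.2, -1], "spin": 0},
    {"grip": 0, "offset": [2.4, 8.4, -1], "spin": 0},
    {"grip": 0, "offset": [3.4, 11.8, -1], "spin": 0},
    {"grip": 0, "offset": [4.3, 15, -1], "spin": 0}
  ]
}}

```text
time_s: 19.6
tcp_pos: [0.4388, -0.0455, 0.2821]
ee_rot: [[0.969, -0.246, 0.001], [-0.246, -0.969, 0.001], [0.001, -0.001, -1.0]]
wrist_force: [-0.1, -0.7, -1.3]
gripper_width: 0.105
gripper_force: 30.0
```

>>> {"method": "apply_moves", "body": {
  "plan": [
    {"grip": 0, "offset": [0.9, 3.2, 0], "spin": -0.08},
    {"grip": 0, "offset": [1.8, 6.4, 0], "spin": -0.16},
    {"grip": 0, "offset": [2.7, 9.6, 0], "spin": -0.24},
    {"grip": 0, "offset": [3.6, 12.8, 0], "spin": -0.32},
    {"grip": 0, "offset": [4.25, 14.9, 0], "spin": -0.384}
  ]
}}

```text
time_s: 20.1
tcp_pos: [0.4433, -0.2008, 0.2819]
ee_rot: [[0.991, 0.136, 0.001], [0.136, -0.991, -0.0], [0.001, 0.0, -1.0]]
wrist_force: [-0.2, 0.4, -1.8]
gripper_width: 0.1
gripper_force: 30.0
```

>>> {"method": "apply_moves", "body": {
  "plan": [
    {"grip": 0, "offset": [0, 0, 0], "spin": 0},
    {"grip": 0, "offset": [0, 0, 0], "spin": 0}
  ]
}}

```text
time_s: 20.3
tcp_pos: [0.4434, -0.1993, 0.2818]
ee_rot: [[0.991, 0.132, -0.0], [0.132, -0.991, 0.0], [0.0, -0.0, -1.0]]
wrist_force: [1.0, -0.0, -1.5]
gripper_width: 0.105
gripper_force: 30.0
```

```bash
python3 - <<'E'
from h import *
st();rel((.494,-.2795,.15,7.75))
E
```

```text
t 20.3 p [ 0.4434 -0.1993  0.2818] hd 7.6 tilt [ 0.     -0.0004] F [ 1.  -0.  -1.5] w 0.105 j [ -5.   7. -15.  -0. -68. 103.]
offset [ 3.96  8.63 13.17] spin -0.003
```

>>> {"method": "apply_moves", "body": {
  "plan": [
    {"grip": 0, "offset": [1, 2.2, 3.3], "spin": 0},
    {"grip": 0, "offset": [2, 4.4, 6.6], "spin": 0},
    {"grip": 0, "offset": [3, 6.5, 9.9], "spin": -0.003},
    {"grip": 0, "offset": [3.96, 8.63, 13.2], "spin": -0.003},
    {"grip": 0, "offset": [3.96, 8.63, 13.2], "spin": -0.003}
  ]
}}

```text
time_s: 20.8
tcp_pos: [0.493, -0.279, 0.1445]
ee_rot: [[0.991, 0.135, -0.009], [0.135, -0.991, 0.003], [-0.009, -0.005, -1.0]]
wrist_force: [-0.9, -0.2, -2.3]
gripper_width: 0.102
gripper_force: 30.0
```

>>> {"method": "apply_moves", "body": {
  "plan": [
    {"grip": 0, "offset": [0, 0, 0], "spin": 0},
    {"grip": 0, "offset": [0, 0, 0], "spin": 0}
  ]
}}

```text
time_s: 21.0
tcp_pos: [0.4953, -0.279, 0.1516]
ee_rot: [[0.99, 0.138, 0.003], [0.138, -0.99, -0.001], [0.002, 0.001, -1.0]]
wrist_force: [0.9, 0.2, -1.2]
gripper_width: 0.1
gripper_force: 30.0
```

```bash
python3 - <<'E'
from h import *
st();rel((.494,-.2795,.15,7.75))
c=cap('top'); s=cap('side')
p=np.array(r.sense()['tcp_pos']); R=np.array(r.sense()['ee_rot'])
for d in(.12,.09,-.09,-.12):
    X=p+d*R[:,0]-[0,0,.0056]; print(d,proj(c,X),proj(s,X))
h=cv2.cvtColor(s["img"],cv2.COLOR_BGR2HSV); m=(h[...,0]>105)&(h[...,0]<128)&(h[...,1]>120)
print([ (cv2.connectedComponentsWithStats(m.astype(np.uint8))[2:])])
a=cv2.resize(c['img'][160:270,290:390],(400,440),interpolation=cv2.INTER_CUBIC)
b=cv2.resize(s['img'][150:260,240:340],(400,440),interpolation=cv2.INTER_CUBIC)
cv2.imwrite('pics/f.png',np.hstack([a,b]))
E
```

```text
t 21.0 p [ 0.4953 -0.279   0.1516] hd 7.94 tilt [0.0024 0.0012] F [ 0.9  0.2 -1.2] w 0.1 j [-13.  21. -15.   0. -53. 111.]
offset [-0.13  0.03  0.16] spin 0.003
0.12 [339.78431926 179.27844222] [249.71788404 181.35723695]
0.09 [341.30807362 188.71133187] [260.11360491 181.44676355]
-0.09 [350.61640984 246.33512665] [322.45866591 181.98367111]
-0.12 [352.19600851 256.11372371] [332.84463466 182.07311372]
[(array([[     0,      0,    560,    420, 235200]], dtype=int32), array([[279.5, 209.5]]))]
```

View pics/f.png

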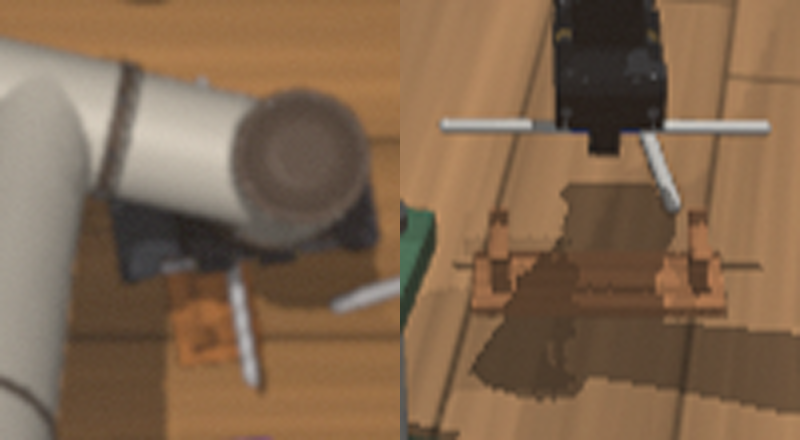

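The side crop shows the bar level over both notches, with its ends at (442,125) and (769,128) as predicted, so it has not slipped. I lower it into the notches.

>>> {"method": "apply_moves", "body": {
  "plan": [
    {"grip": 0, "offset": [-0.1, 0.03, 2.5], "spin": 0},
    {"grip": 0, "offset": [-0.1, 0.03, 5], "spin": 0},
    {"grip": 0, "offset": [-0.1, 0.03, 7.5], "spin": 0},
    {"grip": 0, "offset": [-0.1, 0.03, 8.8], "spin": 0},
    {"grip": 0, "offset": [-0.1, 0.03, 8.8], "spin": 0}
  ]
}}

```text
time_s: 21.6
tcp_pos: [0.4928, -0.2797, 0.0614]
ee_rot: [[0.991, 0.137, -0.002], [0.137, -0.991, 0.001], [-0.002, -0.001, -1.0]]
wrist_force: [0.2, 0.6, -1.8]
gripper_width: 0.104
gripper_force: 30.0
```

>>> {"method": "apply_moves", "body": {
  "plan": [
    {"grip": 0, "offset": [0, 0, 0], "spin": 0},
    {"grip": 0, "offset": [0, 0, 0], "spin": 0}
  ]
}}

```text
time_s: 21.8
tcp_pos: [0.4947, -0.2805, 0.0637]
ee_rot: [[0.991, 0.137, 0.003], [0.137, -0.991, -0.001], [0.003, 0.002, -1.0]]
wrist_force: [-0.2, -0.1, -0.8]
gripper_width: 0.1
gripper_force: 30.0
```

```bash
python3 - <<'E'
from h import *
st();rel((.494,-.2792,.048,7.75))
E
```

```text
t 21.8 p [ 0.4947 -0.2805  0.0637] hd 7.89 tilt [0.0031 0.0015] F [-0.2 -0.1 -0.8] w 0.1 j [-13.  28. -20.   0. -42. 111.]
offset [-0.06 -0.15  1.57] spin 0.002
```

>>> {"method": "apply_moves", "body": {
  "plan": [
    {"grip": 0, "offset": [-0.05, -0.1, 0.5], "spin": 0},
    {"grip": 0, "offset": [-0.05, -0.1, 1], "spin": 0},
    {"grip": 0, "offset": [-0.05, -0.1, 1.4], "spin": 0},
    {"grip": 0, "offset": [-0.05, -0.1, 1.55], "spin": 0},
    {"grip": 0, "offset": [-0.05, -0.1, 1.55], "spin": 0}
  ]
}}

```text
time_s: 22.3
tcp_pos: [0.4928, -0.2792, 0.0476]
ee_rot: [[0.991, 0.137, -0.001], [0.137, -0.991, -0.0], [-0.001, 0.0, -1.0]]
wrist_force: [-2.4, 3.0, 7.0]
gripper_width: 0.101
gripper_force: 30.0
```

```bash
python3 - <<'E'
from h import *
st()
E
```

```text
t 22.3 p [ 0.4928 -0.2792  0.0476] hd 7.9 tilt [-0.0007  0.    ] F [-2.4  3.   7. ] w 0.101 j [-13.  29. -21.   0. -40. 111.]
```

The bar is seated, with 7 N up on the tool. I open the gripper and lift.

>>> {"method": "apply_moves", "body": {
  "plan": [
    {"grip": 0.5, "offset": [0, 0, 0], "spin": 0},
    {"grip": 0.5, "offset": [0, 0, 0], "spin": 0},
    {"grip": 0.5, "offset": [0, 0, 0], "spin": 0},
    {"grip": 0.5, "offset": [0, 0, 0], "spin": 0},
    {"grip": 0.5, "offset": [0, 0, 0], "spin": 0}
  ]
}}

```text
time_s: 22.8
tcp_pos: [0.4929, -0.2794, 0.0463]
ee_rot: [[0.991, 0.137, -0.0], [0.137, -0.991, 0.0], [-0.0, -0.0, -1.0]]
wrist_force: [-0.2, 0.5, -0.9]
gripper_width: 0.452
gripper_force: 0.0
```

>>> {"method": "apply_moves", "body": {
  "plan": [
    {"grip": 0.5, "offset": [0, 0, -1], "spin": 0},
    {"grip": 0.5, "offset": [0, 0, -3], "spin": 0},
    {"grip": 0.5, "offset": [0, 0, -6], "spin": 0},
    {"grip": 0.5, "offset": [0, 0, -10], "spin": 0},
    {"grip": 0.5, "offset": [0, 0, -14], "spin": 0}
  ]
}}

```text
time_s: 23.3
tcp_pos: [0.4926, -0.2794, 0.1885]
ee_rot: [[0.991, 0.137, -0.0], [0.137, -0.991, -0.0], [-0.0, 0.0, -1.0]]
wrist_force: [0.7, 0.3, 1.0]
gripper_width: 0.502
gripper_force: 0.0
```

>>> {"method": "apply_moves", "body": {
  "plan": [
    {"grip": 0.5, "offset": [-2, 4, 0], "spin": 0},
    {"grip": 0.5, "offset": [-4, 8, 0], "spin": 0},
    {"grip": 0.5, "offset": [-6, 12, 0], "spin": 0},
    {"grip": 0.5, "offset": [-8, 16, 0], "spin": 0},
    {"grip": 0.5, "offset": [-8, 16, 0], "spin": 0}
  ]
}}

```text
time_s: 23.8
tcp_pos: [0.4335, -0.4529, 0.1869]
ee_rot: [[0.991, 0.131, 0.0], [0.131, -0.991, -0.001], [-0.0, 0.001, -1.0]]
wrist_force: [-0.1, 0.5, -0.8]
gripper_width: 0.504
gripper_force: 0.0
```

```bash
python3 - <<'E'
from h import *
st(); c=cap('top'); s=cap('side'); print(phase(c))
h=cv2.cvtColor(s["img"],cv2.COLOR_BGR2HSV)
for x in(c,s):
    h=cv2.cvtColor(x["img"],cv2.COLOR_BGR2HSV); m=(h[...,0]>105)&(h[...,0]<128)&(h[...,1]>120)
    n,l,q,ce=cv2.connectedComponentsWithStats(m.astype(np.uint8)); print([(ce[i].round(1),q[i][4],pt(x,*ce[i]).round(4)) for i in range(1,n) if q[i][4]>8])
a=cv2.resize(c['img'][130:270,180:400],(660,420),interpolation=cv2.INTER_CUBIC)
cv2.imwrite('pics/g.png',a)
E
```

```text
t 23.8 p [ 0.4335 -0.4529  0.1869] hd 7.53 tilt [-0.      0.0013] F [-0.1  0.5 -0.8] w 0.504 j [-31.  25.  -4.   0. -61. 129.]
(np.float64(54.32747340294287), [54.5, 114.0, 175.0, 235.5, 293.0, 353.5])
[(array([341.5, 219. ]), np.int32(12), array([ 0.5029, -0.2783,  0.0459]))]
[(array([297.8, 174.1]), np.int32(30), array([ 0.4998, -0.5398,  0.0113])), (array([290.5, 210.5]), np.int32(32), array([ 0.4947, -0.2749,  0.0471]))]
```

View pics/g.png

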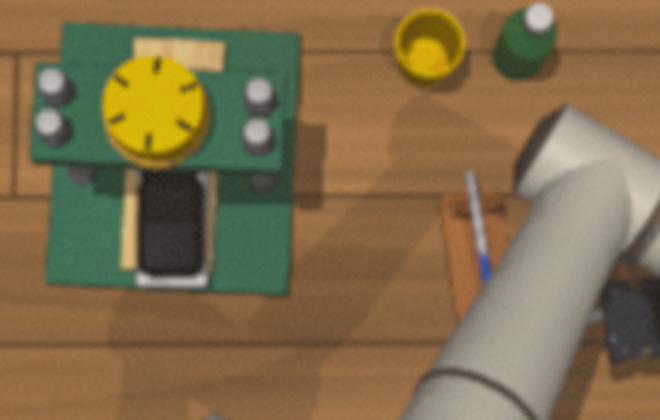

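The picture shows the bar back in the brown rest with its blue band at about (485,262). In the side view the band sits at exactly its starting pixel (290.5,210.5). The collar stayed where it was left and the bystanders have not moved. I hand in.

```bash
python3 -c "
from station import r
print(r.finish_job())"
```

```text
the job is handed in; nothing more can be done
None
```

The job is handed in: I turned the collar clockwise about 163° in two swings until the bar pushed back roughly 3.5 N harder than in free running (an estimated 45–50 N on the pad), then laid the bar back in both notches of its rest, about 24 s into the 72 s allowed.

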